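# Clear the moulding offcuts and right the tipped capacitor

### The arm

A 6-joint arm with a two-finger parallel gripper is mounted at the origin on the work surface. World frame = base frame: x ahead of the robot, y to its left, z up, the work surface at z = 0. Lengths are in m, angles in rad, forces in N, time in s.
With the tool pointing down it reaches from about 0.275 to 0.975 m from the base axis. Payload 8.4 kg.
Tool frame: the origin (TCP) lies between the finger pads, 19 mm behind the fingertips; this is the grasp point; z points along the fingers, y is the line along which they close (so a half turn about z gives the same grasp; the last joint's range is limited). The gripper opens to 92 mm and grips with 3 to 60 N. Pads are 20 mm wide; open, the fingers measure 128 mm over their backs; the gripper's body (75 mm by 189 mm) begins 69 mm behind the grasp point.
Start: joints at [-1.345, 0.353, 1.633, -0, 1.155, -0.002], TCP at [0.141, -0.609, 0.233] pointing down, gripper open.
Joint ranges: [-2.63, 2.63], [-0.92, 2.1], [0.06, 2.66], [-1.3, 4.44], [0, 2.69], [-3.02, 3.02]. Speed limits (rad/s): [2.22, 2.22, 2.79, 3.14, 3.14, 3.14].

### API

Orientations are given as a unit quaternion [x, y, z, w].
In Python, from cell import get_obs, capture, camera_params, finish_job gives the robot as it stands. The module is installed in compiled form; this text tells all that it offers.
- The arm moves only by the tool arm_command, never from a script. Its argument "plan" is a list of rows, each an object with "delta_pos": the shift along the tool's x, y, z as a fraction of full scale, a list of three; "twist": the turn about the tool's z as a fraction of full scale; "hand": the opening, from -1 (shut) to 1 (fully open). A call has exactly 8 rows; each row is the pose to reach, as a shift and turn from the pose commanded when the call began, along the tool's axes at that moment, turning the shorter way round; what a row does not reach only later rows make up. Full scale, the value 1, is 0.8 m for a shift and 360 degrees for a turn. A row lasts 1/12 s, in which the tool goes at most 41.7 mm and 7.16 degrees, less where a joint would pass 70% of its speed; a pose out of reach is approached as far as the arm can. A call with a number of a shift or a turn outside -1 to 1 is refused whole. A call with a gripper value outside its range is refused whole. The fingers move at their own pace and stop on an object; "force" is the grip in N (left out, the last holds). Time passes only in rows, so rows that repeat a pose let the fingers close, or fill a call up. It gives the time, the measured TCP pose, the force, the opening and the grip force at its end, in the units of the state.
- get_obs(): the state, without advancing time (a new reading comes with each control period).
- capture(name): name is "side" or "top"; returns (picture, depth): 480x640x3 uint8, red, green, blue; 480x640 float32, m along the optical axis (not along the pixel's ray), 0 where there is no reading.
- camera_params(name): a dict with "mtx" (3x3 intrinsics, pixels), "R" (3x3) and "t" (3): a world point X has camera coordinates R X + t. Camera axes: x right, y down, z forward; pixel columns grow to the right and rows downward; lengths in m; the calibration is good to about 2 mm. A picture is of the moment at which its call begins. camera_params takes no time and is no camera call.
- finish_job(): hands the job in; it is judged then, once.
The state is a dict: "time": time; "joint_pos": joint angles; "qd": joint speeds; "tau": joint torques, N m; "ee_pos": TCP position; "tcp_rot": TCP orientation; "ft_force": force on the tool from outside, world axes, zero at the start; "moment": the same for the moment, N m; "opening": finger opening in m; "gripper_force": force on a finger pad.
Only numpy, scipy, OpenCV 4.12 (cv2) and the standard library are available. Lean on these libraries where they do the work, as an engineer would, in place of code of your own. Each camera call takes 0.05 s, during which the arm holds its last target. There are 200 camera calls.

### The job

Get this assembly bench ready for the next run: put the two broken grey plastic offcuts (one lies under the low clamp bridge, the other on the white strip among the capacitors) into the open scrap bin in the middle of the bench. Stand the capacitor that has tipped back against the guide rail upright, cap up, with its foot wholly on the white strip, in the row between its two standing neighbours and touching neither. Leave everything else where it is.

Things in the scene. Friction and masses are not known exactly. Their poses are not given: they have to be found in the camera images.
- lane: the capacitor row, fixed: a white plastic strip 70 mm (x) by 340 mm (y), 8 mm thick. Origin: centre of its underside, on the bench. x points away from the robot (turned a few degrees), y along the row. Four places near y = -143, -48, 48, 143 mm: standing capacitors at the outer two, the tipped one and an offcut at the inner two. The row is left or right of the bin, the bridge on the other side.
- rail_mid (a point): middle of the axis of the row's guide rail: a round steel bar 12 mm thick along the lane's y, on the robot's side of the strip, 65 mm from the strip's middle line and 58 mm above the bench, on two end posts 158 mm either side.
- tipped: a capacitor: a plain aluminium can, 40 mm diameter, 100 mm tall, with a black cap (the top 8 mm). Origin: centre of its base; z runs from base to cap. About 130 g. Loose. This one leans 38 to 46 degrees from upright towards the robot (the lane's -x): the near edge of its base stands on the white strip and its side rests on the guide rail, which touches it about 70 mm up its side.
- cap_a: a capacitor: a plain aluminium can, 40 mm diameter, 100 mm tall, with a black cap (the top 8 mm). Origin: centre of its base; z runs from base to cap. It stands in the row's outer place on the lane's -y side. Loose; leave it.
- cap_b: a capacitor: a plain aluminium can, 40 mm diameter, 100 mm tall, with a black cap (the top 8 mm). Origin: centre of its base; z runs from base to cap. It stands in the row's outer place on the lane's +y side. Loose; leave it.
- bridge: a grey steel clamp bridge, fixed. Origin: on the bench below its middle; x points away from the robot (turned a few degrees), y along the beam. Beam is 60 mm deep (x +-30 mm), 330 mm long, its underside 170 mm and its top 210 mm above the bench; two short cylinders on it reach 271 mm. Its posts, 30 mm wide, stand at y = +-150 mm.
- offcut_bridge: a broken lump of grey moulded plastic, about 30 g. Origin: centre of its underside; x is its long direction, z up. Block 36 x 24 x 22 mm, nub on top to 28 mm. It lies under the beam, 16 to 26 mm behind its robot-side face, its x within 18 degrees of the bridge's: a tool pointing straight down fouls the beam, one tilted 28 to 40 degrees (fingers forwards, wrist towards the robot) reaches it.
- offcut_lane: a broken lump of grey moulded plastic, about 30 g. Origin: centre of its underside; x is its long direction, z up. Block 38 x 24 x 20 mm with a round stub 12 mm tall on top (x = -10 mm). It lies on the white strip (its underside 8 mm above the bench) in the inner place next to the tipped capacitor, its x within 18 degrees of the lane's x.
- bin_in (a point): centre of the inner floor of the scrap bin: an open blue plastic box, fixed, outside 180 mm (x) by 110 mm (y), 80 mm high, walls and floor 4 mm thick, in the middle of the bench between the row and the bridge. Axes as the box's sides.
- latch: a finished black plastic latch, 45 x 28 x 30 mm, under the bridge near its +y post. Origin: centre of its underside. Leave it.
- roller: a black rubber roller, 32 mm diameter, 40 mm tall with its pin, standing on the bench in front of the bridge's +y post. Origin: centre of its base. Leave it.
- jar: a closed jar, 60 mm diameter, 70 mm tall, beyond the bin. Origin: centre of its base. Leave it.
- driver: a screwdriver lying across the bench beyond the bin. Leave it.

How it is judged:
At the end, for the whole second after the job is handed in: Both offcuts lie still inside the scrap bin; the tipped capacitor stands upright (within 5 degrees), cap up, at rest, released, its base on the white strip (centre within 18 mm of the strip's middle line), between its two neighbours in the row with its axis more than 41 mm from each of theirs (x of offcut_bridge in the frame of bin_in between -0.09 and 0.09 m and y of offcut_bridge in the frame of bin_in between -0.055 and 0.055 m and height (world z) of each of offcut_bridge, offcut_lane below 0.075 m and linear speed of each of offcut_bridge, offcut_lane, tipped below 0.03 m/s and x of offcut_lane in the frame of bin_in between -0.09 and 0.09 m and y of offcut_lane in the frame of bin_in between -0.055 and 0.055 m and angle between tipped's own z axis and vertical below 0.09 rad and x of tipped in the frame of lane between -0.018 and 0.018 m and y of tipped in the frame of lane between -0.14 and 0.14 m and z of tipped in the frame of lane between 0.004 and 0.012 m and horizontal distance between tipped and cap_a above 0.041 m and horizontal distance between tipped and cap_b above 0.041 m); the robot touches nothing.
It fails at once if a standing capacitor is moved more than 25 mm or knocked over (distance of any of cap_a, cap_b from where it was at the start of the episode above 0.025 m or angle between any of cap_a, cap_b's own z axis and vertical above 0.5 rad).
It fails at once if the latch or the roller is moved more than 25 mm or knocked over (distance of any of latch, roller from where it was at the start of the episode above 0.025 m or angle between any of latch, roller's own z axis and vertical above 0.5 rad).
It fails at once if the jar or the screwdriver is moved more than 25 mm or knocked over (distance of any of jar, driver from where it was at the start of the episode above 0.025 m or angle between jar's own z axis and vertical above 0.5 rad).
It also fails if it takes over 72 s, if anything falls off the work surface, if the arm or the gripper's body presses on something with over 40 N, if the wrist force passes 120 N, or if a joint passes its speed limit or range.

## Working session

There is one attempt and no reset: what is moved stays moved. The work goes in short steps, Python scripts to look and compute and a tool call to move; the robot and the scene stay as the last step left them, time stands still between calls to the robot, and variables do not carry over. Pictures are saved under pics/ and viewed, at most 10 in all, crops included, and the job is handed in when it is done.

Besides the shell and the picture viewer there is one more tool, called after "Emit:" as name(argument=value, ...), one argument or row to a line, values as JSON. arm_command: Moves the arm, as the interface text tells. Its arguments: {"type":"object","properties":{"plan":{"type":"array"},"force":{"type":"number"}},"required":["plan"]}

```bash
mkdir -p pics; cat > h.py <<'E'
import numpy as np, cv2
from cell import get_obs, capture, camera_params, finish_job
from scipy.spatial.transform import Rotation as Ro
def shot(n):
    im,d=capture(n); cp=camera_params(n); K,R,t=[np.array(cp[k],float) for k in("mtx","R","t")]
    v,u=np.mgrid[:480,:640]
    X=np.stack([(u-K[0,2])/K[0,0]*d,(v-K[1,2])/K[1,1]*d,d],-1)
    W=(X-t.reshape(3))@R   # world points per pixel
    W[d==0]=np.nan
    return im,d,W
def save(im,p): cv2.imwrite(p,im[:,:,::-1])
def ray(n,u,v,z):
    cp=camera_params(n);K,R,t=[np.array(cp[k],float) for k in("mtx","R","t")]
    c=-R.T@t.reshape(3); r=R.T@np.linalg.solve(K,[u,v,1]); return c+r*(z-c[2])/r[2]
def st():
    o=get_obs(); r=Ro.from_quat(o["tcp_rot"]).as_matrix()
    print("t%.2f"%o["time"],"p",np.round(o["ee_pos"],4),"q",np.round(o["joint_pos"],3),"F",np.round(o["ft_force"],1),"op %.4f gf %.1f"%(o["opening"],o["gripper_force"]))
    print(np.round(r,3).tolist()); return o
E
python3 - <<'E'
from h import *
st()
for n in("side","top"):
    im,d,W=shot(n); save(im,f"pics/{n}0.png"); np.savez(f"pics/{n}0.npz",im=im,W=W)
    cp=camera_params(n); print(n,np.round(-np.array(cp["R"]).T@np.array(cp["t"]).ravel(),3),(d==0).mean())
E
```

```text
t0.00 p [ 0.141  -0.6084  0.2326] q [-1.345  0.354  1.634 -0.     1.155 -0.002] F [-0.1 -0.4  0.3] op 0.0918 gf 0.0
[[0.974, 0.226, -0.0], [0.226, -0.974, 0.001], [-0.0, -0.001, -1.0]]
side [ 1.189 -0.584  1.104] 0.003929036458333333
top [0.49  0.017 1.161] 0.004078776041666667
```

View pics/side0.png

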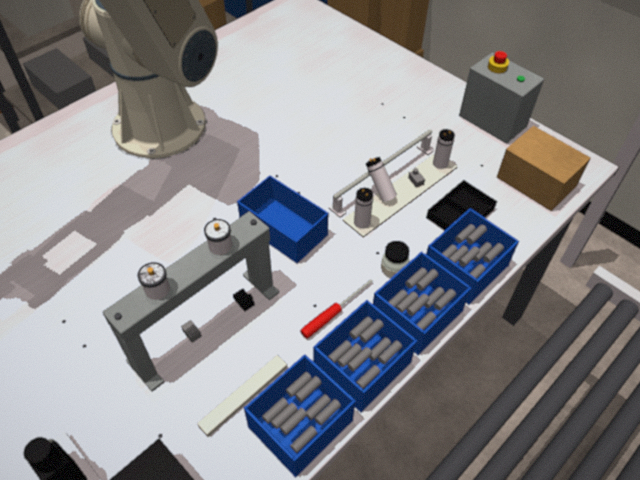

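View pics/top0.png

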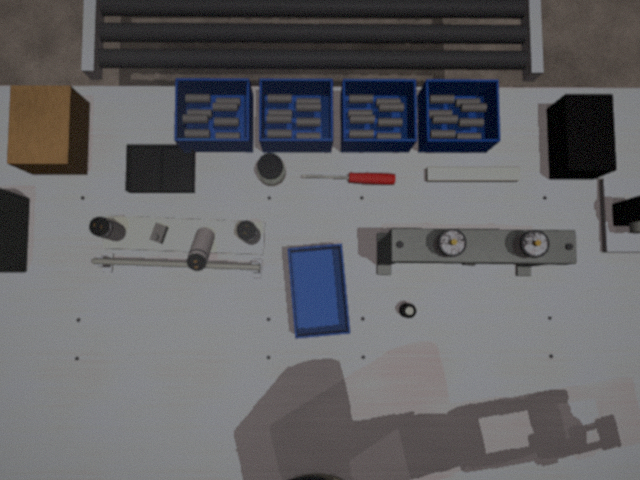

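The top view shows the row on the left (caps near (101,227) and (248,231), tipped can at (201,245), offcut at (159,233), rail along row 264). The bin is at (318,290), the bridge on the right (rows 230–265) and the roller at (407,310). In the side view the bridge offcut is at (191,330) and the latch at (243,299).

```bash
python3 - <<'E'
from h import *
T=np.load("pics/top0.npz");S=np.load("pics/side0.npz")
def box(W,im,u0,u1,v0,v1,zl,zh):
    w=W[v0:v1,u0:u1].reshape(-1,3); c=im[v0:v1,u0:u1].reshape(-1,3); m=(w[:,2]>zl)&(w[:,2]<zh); return w[m],c[m]
def rect(n,w):
    r=cv2.minAreaRect((w[:,:2]*1000).astype(np.float32)); print(n,len(w),"c",np.round(r[0],1),"wh",np.round(r[1],1),"ang",round(r[2],1),"med",np.round(np.median(w,0),3), "z95",np.round(np.percentile(w[:,2],95),3))
W,im=T["W"],T["im"]; V,jm=S["W"],S["im"]
print("bench z",np.nanmedian(W[330:350,150:260,2]),np.nanmedian(V[200:230,100:200,2]))
for n,b in dict(capb=(85,118,212,245,.095,.125),capa=(232,262,215,245,.095,.125),rail=(90,262,250,275,.05,.075),tip=(184,216,222,272,.05,.13),offl=(148,170,222,246,.02,.06),bin=(280,355,238,342,.06,.09),beam=(375,582,220,270,.19,.225),roller=(395,420,300,322,.015,.06),jar=(250,290,148,190,.05,.09)).items():
    w,c=box(W,im,*b); rect("top "+n,w)
for n,b in dict(offb=(178,202,315,345,.012,.04),latch=(230,256,285,312,.015,.045),beam=(100,275,205,330,.195,.22),offl=(405,427,165,190,.02,.06),tip=(362,398,150,208,.03,.14)).items():
    w,c=box(V,jm,*b); rect("side "+n,w)
w,c=box(W,im,90,262,250,275,.05,.075);p=np.polyfit(w[:,1],w[:,0],1);print("rail line x=%.4f*y+%.4f"%tuple(p),np.median(w[:,2]), w[:,1].min(),w[:,1].max())
big=lambda a,s:cv2.resize(a,None,fx=s,fy=s,interpolation=cv2.INTER_CUBIC)
A=big(jm[230:400,90:290],3);B=big(jm[110:240,320:470],4)[:510]
cv2.imwrite("pics/c1.png",A[:,:,::-1]);cv2.imwrite("pics/c2.png",B[:,:,::-1])
E
```

```text
bench z -0.0008048503402678127 -0.0010022012202072813
top capb 365 c [626.9 420.3] wh [38.8 38.9] ang 56.2 med [0.626 0.419 0.107] z95 0.11
top capa 328 c [618.4 135.2] wh [37.3 37.1] ang 0.6 med [0.618 0.136 0.107] z95 0.111
top rail 935 c [565.5 281.6] wh [338.8  38.9] ang 87.6 med [0.556 0.299 0.062] z95 0.066
top tip 762 c [578.6 239.8] wh [78.6 62.3] ang 12.1 med [0.571 0.229 0.088] z95 0.105
top offl 222 c [622.9 328.2] wh [25.5 37.5] ang 72.9 med [0.623 0.328 0.028] z95 0.04
top bin 712 c [500.9  -5.5] wh [180.  110.2] ang 4.9 med [ 0.499 -0.011  0.079] z95 0.082
top beam 4848 c [ 577.5 -296. ] wh [331.2  60.4] ang 89.2 med [ 0.574 -0.291  0.21 ] z95 0.213
top roller 204 c [ 459.4 -192.1] wh [30.6 30.5] ang 76.0 med [ 0.459 -0.191  0.034] z95 0.041
top jar 548 c [755.5  93. ] wh [51.8 51.9] ang 68.4 med [0.755 0.092 0.069] z95 0.072
side offb 221 c [ 573.3 -327.5] wh [24.6 39.7] ang 84.1 med [ 0.576 -0.329  0.021] z95 0.028
side latch 165 c [ 589.7 -201.6] wh [27.6 44.6] ang 83.4 med [ 0.6   -0.203  0.023] z95 0.031
side beam 4682 c [ 578.7 -295.6] wh [330.5  64.4] ang 88.8 med [ 0.588 -0.309  0.209] z95 0.213
side offl 151 c [623.8 329.4] wh [27.6 43.6] ang 70.1 med [0.624 0.328 0.027] z95 0.038
side tip 1061 c [593.2 220.7] wh [ 83.9 208.1] ang 40.8 med [0.597 0.221 0.075] z95 0.109
rail line x=0.0404*y+0.5444 0.061712281738460634 0.1125792577361732 0.45139902320879477
```

View pics/c1.png

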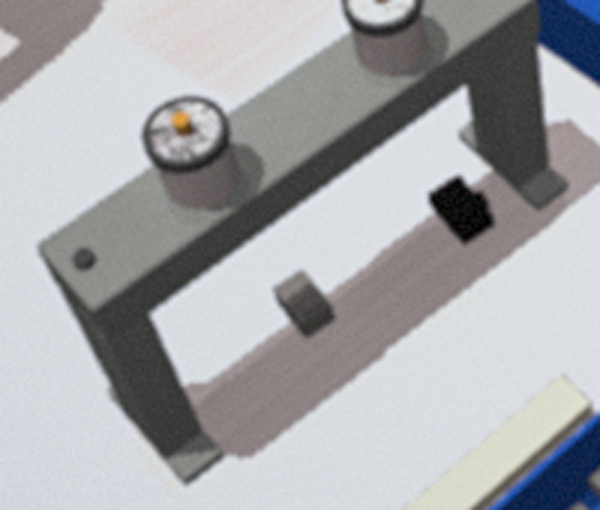

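Emit:
arm_command(
  plan=[
    {"delta_pos": [0, 0, -0.25], "twist": 0, "hand": 0.3},
    {"delta_pos": [0, 0, -0.25], "twist": 0, "hand": 0.3},
    {"delta_pos": [0, 0.1, -0.25], "twist": 0, "hand": 0.3},
    {"delta_pos": [0, 0.2, -0.25], "twist": 0, "hand": 0.3},
    {"delta_pos": [0, 0.3, -0.25], "twist": 0, "hand": 0.3},
    {"delta_pos": [0, 0.4, -0.25], "twist": 0, "hand": 0.3},
    {"delta_pos": [0, 0.5, -0.25], "twist": 0, "hand": 0.3},
    {"delta_pos": [0, 0.5, -0.25], "twist": 0, "hand": 0.3},
  ],
)

```text
time: 0.77
ee_pos: [0.1916, -0.8264, 0.4073]
tcp_rot: [0.994, 0.114, 0.0, 0.0]
ft_force: [0.7, -1.0, 0.0]
opening: 0.0594
gripper_force: 0.0
```

Emit:
arm_command(
  plan=[
    {"delta_pos": [0, 0.4, 0], "twist": 0, "hand": 0.3},
    {"delta_pos": [0, 0.4, 0], "twist": 0, "hand": 0.3},
    {"delta_pos": [0, 0.4, 0], "twist": 0, "hand": 0.3},
    {"delta_pos": [0, 0.4, 0], "twist": 0, "hand": 0.3},
    {"delta_pos": [0, 0.4, 0], "twist": 0, "hand": 0.3},
    {"delta_pos": [0, 0.4, 0], "twist": 0, "hand": 0.3},
    {"delta_pos": [0, 0.4, 0], "twist": 0, "hand": 0.3},
    {"delta_pos": [0, 0.4, 0], "twist": 0, "hand": 0.3},
  ],
)

```text
time: 1.43
ee_pos: [0.224, -0.9665, 0.3638]
tcp_rot: [0.993, 0.114, 0.002, 0.019]
ft_force: [-0.6, 0.1, -0.4]
opening: 0.0598
gripper_force: 0.0
```

```bash
python3 -c "
from h import *
st()"
```

```text
t1.43 p [ 0.224  -0.9665  0.3638] q [-1.345e+00  1.092e+00  5.900e-02  0.000e+00  1.954e+00 -1.000e-03] F [-0.6  0.1 -0.4] op 0.0598 gf 0.0
[[0.974, 0.226, 0.009], [0.226, -0.973, -0.037], [-0.0, 0.038, -0.999]]
```

Emit:
arm_command(
  plan=[
    {"delta_pos": [0, 1, 0], "twist": 0, "hand": 0.3},
    {"delta_pos": [0, 1, 0], "twist": 0, "hand": 0.3},
    {"delta_pos": [0, 1, 0], "twist": 0, "hand": 0.3},
    {"delta_pos": [0, 1, 0], "twist": 0, "hand": 0.3},
    {"delta_pos": [0, 1, 0], "twist": 0, "hand": 0.3},
    {"delta_pos": [0, 1, 0], "twist": 0, "hand": 0.3},
    {"delta_pos": [0, 1, 0], "twist": 0, "hand": 0.3},
    {"delta_pos": [0, 1, 0], "twist": 0, "hand": 0.3},
  ],
)

```text
time: 2.1
ee_pos: [0.2334, -1.0068, 0.2859]
tcp_rot: [0.993, 0.114, 0.004, 0.036]
ft_force: [-0.2, 0.2, 0.8]
opening: 0.0593
gripper_force: 0.0
```

```bash
python3 -c "
from h import *
st()"
```

```text
t2.10 p [ 0.2334 -1.0068  0.2859] q [-1.345e+00  1.171e+00  5.900e-02  0.000e+00  1.839e+00 -1.000e-03] F [-0.2  0.2  0.8] op 0.0593 gf 0.0
[[0.974, 0.225, 0.017], [0.226, -0.972, -0.071], [-0.0, 0.073, -0.997]]
```

Emit:
arm_command(
  plan=[
    {"delta_pos": [0, -0.2, 0], "twist": 0, "hand": 0.3},
    {"delta_pos": [0, -0.2, 0], "twist": 0, "hand": 0.3},
    {"delta_pos": [0, -0.2, 0], "twist": 0, "hand": 0.3},
    {"delta_pos": [0, -0.2, 0], "twist": 0, "hand": 0.3},
    {"delta_pos": [0, -0.2, 0], "twist": 0, "hand": 0.3},
    {"delta_pos": [0, -0.2, 0], "twist": 0, "hand": 0.3},
    {"delta_pos": [0, -0.2, 0], "twist": 0, "hand": 0.3},
    {"delta_pos": [0, -0.2, 0], "twist": 0, "hand": 0.3},
  ],
)

```text
time: 2.77
ee_pos: [0.1969, -0.8495, 0.2758]
tcp_rot: [0.993, 0.114, 0.004, 0.036]
ft_force: [0.9, -0.8, 1.3]
opening: 0.0597
gripper_force: 0.0
```

```bash
python3 -c "
from h import *
st()"
```

```text
t2.77 p [ 0.1969 -0.8495  0.2758] q [-1.345  0.693  0.993  0.     1.382 -0.002] F [ 0.9 -0.8  1.3] op 0.0597 gf 0.0
[[0.974, 0.225, 0.016], [0.226, -0.972, -0.071], [-0.0, 0.073, -0.997]]
```

```bash
cat >> h.py <<'E'
def go(p,az=None,show=True):
    """numbers for a move to world TCP p with tool-y azimuth az (deg)"""
    o=get_obs(); R=Ro.from_quat(o["tcp_rot"]).as_matrix(); d=np.array(p)-o["ee_pos"]
    a0=np.degrees(np.arctan2(R[1,1],R[0,1])); tw=0 if az is None else -((az-a0+180)%360-180)
    if show: print("t%.2f"%o["time"],"p",np.round(o["ee_pos"],4),"azy %.1f"%a0,"z",np.round(R[:,2],3),"q",np.round(o["joint_pos"],2),"op %.4f"%o["opening"])
    print(" dpos",np.round(R.T@d/.8,4).tolist(),"twist %.4f (%.1f deg)"%(tw/360,tw),"len %.3f"%np.linalg.norm(d))
E
python3 - <<'E'
from h import *
go([.622,.329,.20],-17.5)
# lane frame: rail ridge fit robustly, away from the can
T=np.load("pics/top0.npz");W=T["W"]
w=W[250:275,90:262].reshape(-1,3);w=w[(w[:,2]>.058)&(w[:,2]<.072)]
w=w[((w[:,1]>.15)&(w[:,1]<.20))|(w[:,1]>.26)&(w[:,1]<.42)]
l=cv2.fitLine((w[:,:2]*1000).astype(np.float32),cv2.DIST_HUBER,0,.01,.01).ravel();print("rail",l,len(w))
# strip by brightness/colour: contour of the cream strip
S=np.load("pics/side0.npz");V=S["W"];jm=S["im"]
# tipped can: axis from side view points above the rail, not cap
w=V[145:210,355:400].reshape(-1,3);c=jm[145:210,355:400].reshape(-1,3).astype(int)
m=(w[:,2]>.03)&(w[:,1]>.17)&(w[:,1]<.275)
w=w[m];c=c[m];b=c.sum(1)<150
print("cap mean",np.round(np.median(w[b],0),3),b.sum())
q=w[~b]; q=q[q[:,2]<.1]
print("y range by z",[(round(z,2),np.round(np.percentile(q[abs(q[:,2]-z)<.006],[3,97],axis=0)[:,1],3).tolist(),np.round(np.percentile(q[abs(q[:,2]-z)<.006][:,0],97),3)) for z in(.04,.05,.06,.07,.08,.09)])
w=T["W"][220:274,182:218].reshape(-1,3);c=T["im"][220:274,182:218].reshape(-1,3).astype(int);m=(w[:,2]>.072);w=w[m];c=c[m];
for x in np.arange(.53,.63,.01):
    s=w[abs(w[:,0]-x)<.004]; 
    if len(s)>5: print("x%.2f"%x,"y",np.round(np.percentile(s[:,1],[3,97]),3),"zmax %.3f"%s[:,2].max())
E
```

```text
t2.77 p [ 0.1969 -0.8495  0.2758] azy -76.9 z [ 0.016 -0.071 -0.997] q [-1.34  0.69  0.99  0.    1.38 -0.  ] op 0.0597
 dpos [0.8503, -1.3185, -0.0009] twist -0.1651 (-59.4 deg) len 1.255
rail [4.1246112e-02 9.9914902e-01 5.5639313e+02 3.0074396e+02] 565
cap mean [0.561 0.227 0.102] 49
y range by z [(0.04, [0.212, 0.242], np.float64(0.632)), (0.05, [0.203, 0.244], np.float64(0.625)), (0.06, [0.179, 0.245], np.float64(0.615)), (0.07, [0.181, 0.246], np.float64(0.607)), (0.08, [0.214, 0.245], np.float64(0.598)), (0.09, [0.213, 0.247], np.float64(0.59))]
x0.54 y [0.225 0.241] zmax 0.090
x0.55 y [0.217 0.251] zmax 0.099
x0.56 y [0.215 0.25 ] zmax 0.107
x0.57 y [0.214 0.249] zmax 0.112
x0.58 y [0.214 0.249] zmax 0.102
x0.59 y [0.217 0.247] zmax 0.089
x0.60 y [0.225 0.241] zmax 0.079
```

View pics/c2.png

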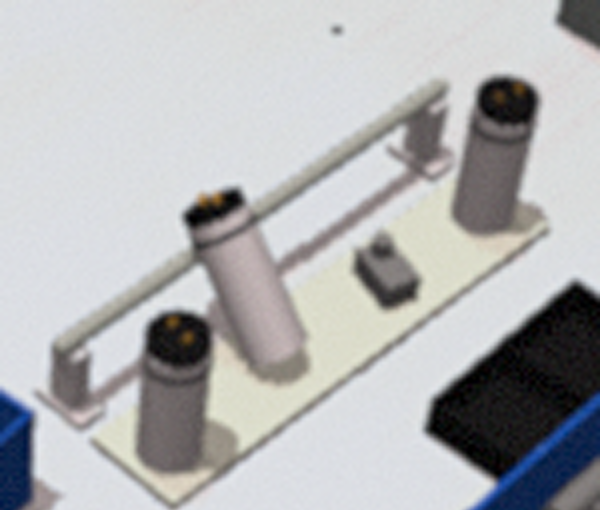

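Emit:
arm_command(
  plan=[
    {"delta_pos": [0.213, -0.33, 0], "twist": 0, "hand": 0.3},
    {"delta_pos": [0.213, -0.33, 0], "twist": 0, "hand": 0.3},
    {"delta_pos": [0.213, -0.33, 0], "twist": 0, "hand": 0.3},
    {"delta_pos": [0.213, -0.33, 0], "twist": 0, "hand": 0.3},
    {"delta_pos": [0.213, -0.33, 0], "twist": 0, "hand": 0.3},
    {"delta_pos": [0.213, -0.33, 0], "twist": 0, "hand": 0.3},
    {"delta_pos": [0.213, -0.33, 0], "twist": 0, "hand": 0.3},
    {"delta_pos": [0.213, -0.33, 0], "twist": 0, "hand": 0.3},
  ],
)

```text
time: 3.43
ee_pos: [0.3062, -0.5547, 0.2566]
tcp_rot: [0.993, 0.114, 0.005, 0.037]
ft_force: [-0.0, -0.3, -0.4]
opening: 0.0596
gripper_force: 0.0
```

Emit:
arm_command(
  plan=[
    {"delta_pos": [0.213, -0.33, 0], "twist": 0, "hand": 0.3},
    {"delta_pos": [0.213, -0.33, 0], "twist": 0, "hand": 0.3},
    {"delta_pos": [0.213, -0.33, 0], "twist": 0, "hand": 0.3},
    {"delta_pos": [0.213, -0.33, 0], "twist": 0, "hand": 0.3},
    {"delta_pos": [0.213, -0.33, 0], "twist": 0, "hand": 0.3},
    {"delta_pos": [0.213, -0.33, 0], "twist": 0, "hand": 0.3},
    {"delta_pos": [0.213, -0.33, 0], "twist": 0, "hand": 0.3},
    {"delta_pos": [0.213, -0.33, 0], "twist": 0, "hand": 0.3},
  ],
)

```text
time: 4.1
ee_pos: [0.4136, -0.2593, 0.2376]
tcp_rot: [0.993, 0.114, 0.006, 0.037]
ft_force: [0.7, -0.4, 0.2]
opening: 0.0598
gripper_force: 0.0
```

```bash
python3 -c "
from h import *
go([.622,.329,.20],-17.5)"
```

```text
t4.10 p [ 0.4136 -0.2593  0.2376] azy -76.9 z [ 0.019 -0.072 -0.997] q [-0.53  0.1   1.95 -0.06  1.04  0.85] op 0.0598
 dpos [0.4203, -0.659, -0.0009] twist -0.1650 (-59.4 deg) len 0.625
```

Emit:
arm_command(
  plan=[
    {"delta_pos": [0.21, -0.33, 0], "twist": 0, "hand": 0.3},
    {"delta_pos": [0.21, -0.33, 0], "twist": 0, "hand": 0.3},
    {"delta_pos": [0.21, -0.33, 0], "twist": 0, "hand": 0.3},
    {"delta_pos": [0.21, -0.33, 0], "twist": 0, "hand": 0.3},
    {"delta_pos": [0.21, -0.33, 0], "twist": 0, "hand": 0.3},
    {"delta_pos": [0.21, -0.33, 0], "twist": 0, "hand": 0.3},
    {"delta_pos": [0.21, -0.33, 0], "twist": 0, "hand": 0.3},
    {"delta_pos": [0.21, -0.33, 0], "twist": 0, "hand": 0.3},
  ],
)

```text
time: 4.77
ee_pos: [0.519, 0.0375, 0.2182]
tcp_rot: [0.993, 0.114, 0.006, 0.036]
ft_force: [0.6, -0.7, -0.5]
opening: 0.0598
gripper_force: 0.0
```

Emit:
arm_command(
  plan=[
    {"delta_pos": [0.21, -0.33, 0], "twist": -0.165, "hand": 0.3},
    {"delta_pos": [0.21, -0.33, 0], "twist": -0.165, "hand": 0.3},
    {"delta_pos": [0.21, -0.33, 0], "twist": -0.165, "hand": 0.3},
    {"delta_pos": [0.21, -0.33, 0], "twist": -0.165, "hand": 0.3},
    {"delta_pos": [0.21, -0.33, 0], "twist": -0.165, "hand": 0.3},
    {"delta_pos": [0.21, -0.33, 0], "twist": -0.165, "hand": 0.3},
    {"delta_pos": [0.21, -0.33, 0], "twist": -0.165, "hand": 0.3},
    {"delta_pos": [0.21, -0.33, 0], "twist": -0.165, "hand": 0.3},
  ],
)

```text
time: 5.43
ee_pos: [0.6221, 0.3337, 0.198]
tcp_rot: [0.815, 0.579, -0.012, 0.034]
ft_force: [0.1, -0.0, -0.4]
opening: 0.06
gripper_force: 0.0
```

```bash
python3 -c "
from h import *
go([.623,.329,.12],-17.5)
go([.623,.329,.030],-17.5)"
```

```text
t5.43 p [0.6221 0.3337 0.198 ] azy -19.1 z [ 0.02  -0.068 -0.997] q [ 0.52  0.52  1.46 -0.07  1.18  0.89] op 0.0600
 dpos [0.0005, -0.0011, 0.0976] twist -0.0045 (-1.6 deg) len 0.078
t5.43 p [0.6221 0.3337 0.198 ] azy -19.1 z [ 0.02  -0.068 -0.997] q [ 0.52  0.52  1.46 -0.07  1.18  0.89] op 0.0600
 dpos [0.007, -0.0057, 0.2099] twist -0.0045 (-1.6 deg) len 0.168
```

Emit:
arm_command(
  plan=[
    {"delta_pos": [0.007, -0.006, 0.05], "twist": -0.0045, "hand": 0.3},
    {"delta_pos": [0.007, -0.006, 0.1], "twist": -0.0045, "hand": 0.3},
    {"delta_pos": [0.007, -0.006, 0.15], "twist": -0.0045, "hand": 0.3},
    {"delta_pos": [0.007, -0.006, 0.18], "twist": -0.0045, "hand": 0.3},
    {"delta_pos": [0.007, -0.006, 0.2], "twist": -0.0045, "hand": 0.3},
    {"delta_pos": [0.007, -0.006, 0.21], "twist": -0.0045, "hand": 0.3},
    {"delta_pos": [0.007, -0.006, 0.21], "twist": -0.0045, "hand": 0.3},
    {"delta_pos": [0.007, -0.006, 0.21], "twist": -0.0045, "hand": -0.5},
  ],
  force=15,
)

```text
time: 6.1
ee_pos: [0.6213, 0.324, 0.0303]
tcp_rot: [0.809, 0.587, -0.013, 0.034]
ft_force: [0.1, 0.0, 1.1]
opening: 0.0548
gripper_force: 0.0
```

Emit:
arm_command(
  plan=[
    {"delta_pos": [0, 0, 0], "twist": 0, "hand": -1},
    {"delta_pos": [0, 0, 0], "twist": 0, "hand": -1},
    {"delta_pos": [0, 0, 0], "twist": 0, "hand": -1},
    {"delta_pos": [0, 0, -0.04], "twist": 0, "hand": -1},
    {"delta_pos": [0, 0, -0.08], "twist": 0, "hand": -1},
    {"delta_pos": [0, 0, -0.12], "twist": 0, "hand": -1},
    {"delta_pos": [0, 0, -0.16], "twist": 0, "hand": -1},
    {"delta_pos": [0, 0, -0.18], "twist": 0, "hand": -1},
  ],
  force=15,
)

```text
time: 6.77
ee_pos: [0.6182, 0.3341, 0.1782]
tcp_rot: [0.809, 0.587, -0.012, 0.034]
ft_force: [0.2, 0.8, 0.1]
opening: 0.0378
gripper_force: 14.9
```

```bash
python3 -c "
from h import *
st()
go([.50,-.008,.19],-17.5)
go([.50,-.008,.10],-17.5)"
```

```text
t6.77 p [0.6182 0.3341 0.1782] q [ 0.527  0.53   1.487 -0.077  1.142  0.875] F [0.2 0.8 0.1] op 0.0378 gf 14.9
[[0.31, 0.95, 0.021], [0.949, -0.308, -0.069], [-0.059, 0.041, -0.997]]
t6.77 p [0.6182 0.3341 0.1782] azy -18.0 z [ 0.021 -0.069 -0.997] q [ 0.53  0.53  1.49 -0.08  1.14  0.87] op 0.0378
 dpos [-0.4524, -0.008, 0.0114] twist -0.0013 (-0.5 deg) len 0.362
t6.77 p [0.6182 0.3341 0.1782] azy -18.0 z [ 0.021 -0.069 -0.997] q [ 0.53  0.53  1.49 -0.08  1.14  0.87] op 0.0378
 dpos [-0.4458, -0.0126, 0.1236] twist -0.0013 (-0.5 deg) len 0.370
```

Emit:
arm_command(
  plan=[
    {"delta_pos": [-0.4, -0.01, 0.005], "twist": 0, "hand": -1},
    {"delta_pos": [-0.4, -0.01, 0.005], "twist": 0, "hand": -1},
    {"delta_pos": [-0.4, -0.01, 0.005], "twist": 0, "hand": -1},
    {"delta_pos": [-0.4, -0.01, 0.005], "twist": 0, "hand": -1},
    {"delta_pos": [-0.4, -0.01, 0.005], "twist": 0, "hand": -1},
    {"delta_pos": [-0.4, -0.01, 0.005], "twist": 0, "hand": -1},
    {"delta_pos": [-0.4, -0.01, 0.005], "twist": 0, "hand": -1},
    {"delta_pos": [-0.4, -0.01, 0.005], "twist": 0, "hand": -1},
  ],
)

```text
time: 7.43
ee_pos: [0.5083, 0.0289, 0.1896]
tcp_rot: [0.809, 0.587, -0.014, 0.034]
ft_force: [1.0, 0.1, -0.6]
opening: 0.0379
gripper_force: 14.9
```

Emit:
arm_command(
  plan=[
    {"delta_pos": [-0.04, 0, 0.04], "twist": 0, "hand": -1},
    {"delta_pos": [-0.045, 0, 0.09], "twist": 0, "hand": -1},
    {"delta_pos": [-0.045, 0, 0.13], "twist": 0, "hand": -1},
    {"delta_pos": [-0.045, 0, 0.14], "twist": 0, "hand": -1},
    {"delta_pos": [-0.045, 0, 0.14], "twist": 0, "hand": 0.3},
    {"delta_pos": [-0.045, 0, 0.14], "twist": 0, "hand": 0.3},
    {"delta_pos": [-0.045, 0, 0.1], "twist": 0, "hand": 0.3},
    {"delta_pos": [-0.045, 0, 0.05], "twist": 0, "hand": 0.3},
  ],
)

```text
time: 8.1
ee_pos: [0.4985, -0.0049, 0.1521]
tcp_rot: [0.808, 0.588, -0.015, 0.033]
ft_force: [1.6, 0.2, 0.1]
opening: 0.0597
gripper_force: 0.0
```

```bash
python3 -c "
from h import *
go([.579,.231,.20],-92.4)
T=np.load('pics/top0.npz')['W']
im,d,W=shot('top');save(im,'pics/t1.png')
g=W[245:338,288:350];print('in bin', [np.round(np.median(p,0),3) for p in [g[(g[...,2]>.014)&(g[...,2]<.05)&(abs(g[...,0]-.5)<.075)&(abs(g[...,1]+.006)<.04)]]])"
```

```text
t8.10 p [ 0.4985 -0.0049  0.1521] azy -17.9 z [ 0.014 -0.071 -0.997] q [ 0.04  0.25  1.99 -0.09  0.89  0.41] op 0.0597
 dpos [0.3071, 0.0072, -0.0793] twist 0.2069 (74.5 deg) len 0.254
in bin [array([nan, nan, nan])]
  return _methods._mean(a, axis=axis, dtype=dtype,
  ret = um.true_divide(
```

Emit:
arm_command(
  plan=[
    {"delta_pos": [0.0, 0, -0.08], "twist": 0.207, "hand": 0.3},
    {"delta_pos": [0.307, 0.007, -0.08], "twist": 0.207, "hand": 0.3},
    {"delta_pos": [0.307, 0.007, -0.08], "twist": 0.207, "hand": 0.3},
    {"delta_pos": [0.307, 0.007, -0.08], "twist": 0.207, "hand": 0.3},
    {"delta_pos": [0.307, 0.007, -0.08], "twist": 0.207, "hand": 0.3},
    {"delta_pos": [0.307, 0.007, -0.08], "twist": 0.207, "hand": 0.3},
    {"delta_pos": [0.307, 0.007, -0.08], "twist": 0.207, "hand": 0.3},
    {"delta_pos": [0.307, 0.007, -0.08], "twist": 0.207, "hand": 0.3},
  ],
)

```text
time: 8.82
ee_pos: [0.5825, 0.2378, 0.2035]
tcp_rot: [0.99, 0.138, 0.007, 0.035]
ft_force: [0.4, -0.7, -0.6]
opening: 0.0597
gripper_force: 0.0
```

```bash
python3 -c "
from h import *
go([.579,.231,.10],-92.4);go([.579,.231,.07],-92.4)"
```

```text
t8.82 p [0.5825 0.2378 0.2035] azy -74.2 z [ 0.023 -0.067 -0.998] q [ 0.42  0.39  1.65 -0.08  1.11  1.75] op 0.0597
 dpos [-0.0071, -0.0022, 0.1295] twist 0.0506 (18.2 deg) len 0.104
t8.82 p [0.5825 0.2378 0.2035] azy -74.2 z [ 0.023 -0.067 -0.998] q [ 0.42  0.39  1.65 -0.08  1.11  1.75] op 0.0597
 dpos [-0.0073, -0.0048, 0.1669] twist 0.0506 (18.2 deg) len 0.134
```

Emit:
arm_command(
  plan=[
    {"delta_pos": [-0.007, -0.004, 0.02], "twist": 0.0506, "hand": 0.3},
    {"delta_pos": [-0.007, -0.004, 0.05], "twist": 0.0506, "hand": 0.3},
    {"delta_pos": [-0.007, -0.004, 0.08], "twist": 0.0506, "hand": 0.3},
    {"delta_pos": [-0.007, -0.005, 0.11], "twist": 0.0506, "hand": 0.3},
    {"delta_pos": [-0.007, -0.005, 0.14], "twist": 0.0506, "hand": 0.3},
    {"delta_pos": [-0.007, -0.005, 0.16], "twist": 0.0506, "hand": 0.3},
    {"delta_pos": [-0.007, -0.005, 0.167], "twist": 0.0506, "hand": 0.3},
    {"delta_pos": [-0.007, -0.005, 0.167], "twist": 0.0506, "hand": 0.3},
  ],
  force=4,
)

```text
time: 9.48
ee_pos: [0.5756, 0.2237, 0.0672]
tcp_rot: [0.999, -0.019, 0.009, 0.035]
ft_force: [-0.1, -0.2, 0.5]
opening: 0.06
gripper_force: 0.0
```

```bash
python3 -c "
from h import *
st();go([.579,.231,.07],-92.4)
im,d,W=shot('side');save(cv2.resize(im[90:240,310:480],None,fx=4,fy=4,interpolation=cv2.INTER_CUBIC),'pics/s1.png')"
```

```text
t9.48 p [0.5756 0.2237 0.0672] q [ 0.408  0.542  1.761 -0.096  0.854  2.081] F [-0.1 -0.2  0.5] op 0.0600 gf 0.0
[[0.999, -0.039, 0.017], [-0.038, -0.997, -0.071], [0.02, 0.07, -0.997]]
t9.48 p [0.5756 0.2237 0.0672] azy -92.2 z [ 0.017 -0.071 -0.997] q [ 0.41  0.54  1.76 -0.1   0.85  2.08] op 0.0600
 dpos [0.004, -0.009, -0.0041] twist 0.0004 (0.2 deg) len 0.009
```

View pics/s1.png

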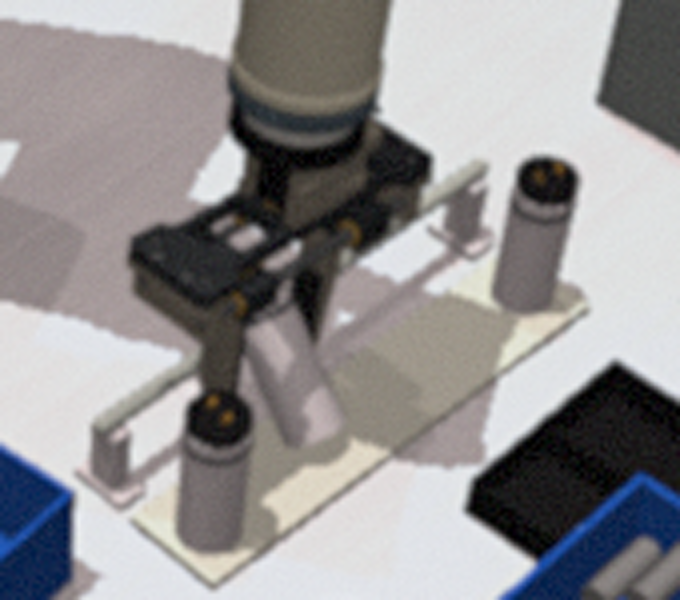

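The open hand straddles the can at about (290,370), with the body above the near neighbour's cap at (220,410). TCP is about 7 mm off in y, so I centre it and then close gently.

Emit:
arm_command(
  plan=[
    {"delta_pos": [0.004, -0.009, -0.003], "twist": 0, "hand": 0.3},
    {"delta_pos": [0.004, -0.009, -0.003], "twist": 0, "hand": 0.3},
    {"delta_pos": [0.004, -0.009, -0.003], "twist": 0, "hand": 0.2},
    {"delta_pos": [0.004, -0.009, -0.003], "twist": 0, "hand": 0},
    {"delta_pos": [0.004, -0.009, -0.003], "twist": 0, "hand": -1},
    {"delta_pos": [0.004, -0.009, -0.003], "twist": 0, "hand": -1},
    {"delta_pos": [0.004, -0.009, -0.003], "twist": 0, "hand": -1},
    {"delta_pos": [0.004, -0.009, -0.003], "twist": 0, "hand": -1},
  ],
  force=5,
)

```text
time: 10.2
ee_pos: [0.5791, 0.2303, 0.0687]
tcp_rot: [0.999, -0.02, 0.009, 0.035]
ft_force: [0.9, -0.3, 1.6]
opening: 0.041
gripper_force: 4.8
```

```bash
python3 -c "
from h import *
st()
for f in (0,.25,.5,.75,1):
    e=np.array([.6048,.008]); v0=np.array([.579-.6048,.070-.008]);v1=np.array([.020,.0615])
    a=np.arctan2(v0[0],v0[1])*(1-f)+np.arctan2(v1[0],v1[1])*f; r=np.hypot(*v0)*(1-f)+np.hypot(*v1)*f
    p=e+r*np.array([np.sin(a),np.cos(a)]); go([p[0],.231,p[1]],show=False)"
```

```text
t10.20 p [0.5791 0.2303 0.0687] q [ 0.416  0.547  1.747 -0.095  0.864  2.088] F [ 0.9 -0.3  1.6] op 0.0410 gf 4.8
[[0.999, -0.04, 0.017], [-0.039, -0.997, -0.071], [0.02, 0.07, -0.997]]
 dpos [-0.0001, -0.0007, -0.0016] twist 0.0000 (0.0 deg) len 0.001
 dpos [0.0143, -0.001, -0.0051] twist 0.0000 (0.0 deg) len 0.012
 dpos [0.029, -0.0015, -0.006] twist 0.0000 (0.0 deg) len 0.024
 dpos [0.0434, -0.0022, -0.0042] twist 0.0000 (0.0 deg) len 0.035
 dpos [0.0571, -0.003, -0.0001] twist 0.0000 (0.0 deg) len 0.046
```

Emit:
arm_command(
  plan=[
    {"delta_pos": [0.004, 0, -0.003], "twist": 0, "hand": -1},
    {"delta_pos": [0.009, 0, -0.004], "twist": 0, "hand": -1},
    {"delta_pos": [0.014, 0, -0.005], "twist": 0, "hand": -1},
    {"delta_pos": [0.018, 0, -0.005], "twist": 0, "hand": -1},
    {"delta_pos": [0.022, 0, -0.006], "twist": 0, "hand": -1},
    {"delta_pos": [0.026, 0, -0.006], "twist": 0, "hand": -1},
    {"delta_pos": [0.029, 0, -0.006], "twist": 0, "hand": -1},
    {"delta_pos": [0.029, 0, -0.006], "twist": 0, "hand": -1},
  ],
)

```text
time: 10.87
ee_pos: [0.6025, 0.2297, 0.0737]
tcp_rot: [0.999, -0.02, 0.009, 0.035]
ft_force: [0.8, -0.0, -1.8]
opening: 0.04
gripper_force: 5.0
```

Emit:
arm_command(
  plan=[
    {"delta_pos": [0.004, 0, 0], "twist": 0, "hand": -1},
    {"delta_pos": [0.008, 0, 0.001], "twist": 0, "hand": -1},
    {"delta_pos": [0.012, 0, 0.002], "twist": 0, "hand": -1},
    {"delta_pos": [0.016, 0, 0.003], "twist": 0, "hand": -1},
    {"delta_pos": [0.02, 0, 0.004], "twist": 0, "hand": -1},
    {"delta_pos": [0.024, 0, 0.005], "twist": 0, "hand": -1},
    {"delta_pos": [0.027, 0, 0.006], "twist": 0, "hand": -1},
    {"delta_pos": [0.027, 0, 0.006], "twist": 0, "hand": -1},
  ],
)

```text
time: 11.53
ee_pos: [0.6241, 0.2288, 0.0696]
tcp_rot: [0.999, -0.02, 0.009, 0.035]
ft_force: [-1.5, 0.5, 3.0]
opening: 0.0398
gripper_force: 5.0
```

```bash
python3 -c "
from h import *
st()
im,d,W=shot('side');save(cv2.resize(im[90:240,310:480],None,fx=4,fy=4,interpolation=cv2.INTER_CUBIC),'pics/s2.png')"
```

```text
t11.53 p [0.6241 0.2288 0.0696] q [ 0.386  0.596  1.65  -0.091  0.909  2.053] F [-1.5  0.5  3. ] op 0.0398 gf 5.0
[[0.999, -0.04, 0.017], [-0.039, -0.997, -0.071], [0.02, 0.07, -0.997]]
```

View pics/s2.png

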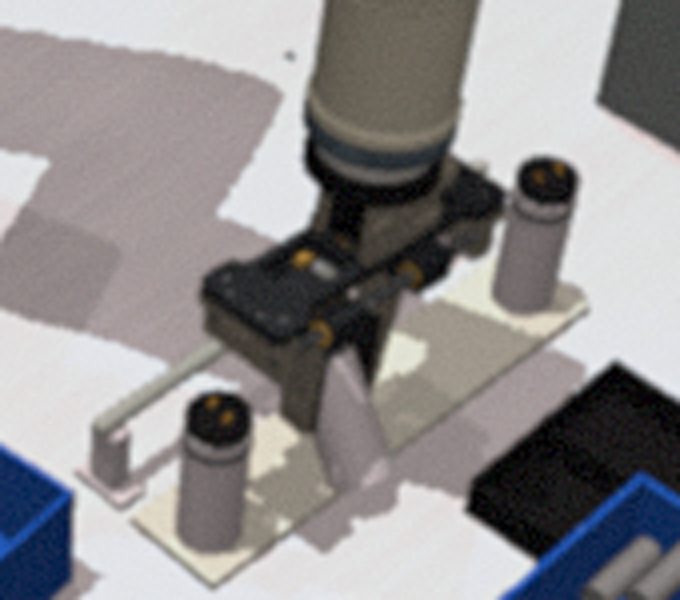

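The can slid forward without rotating much; it still leans, with its base near (350,480) by the strip's far edge. I'll measure its lean and base before moving it back.

```bash
python3 - <<'E'
from h import *
im,d,W=shot('side'); np.savez('pics/s3.npz',im=im,W=W)
# crop pixels of can lower body: s2 px (320..390,400..490)/4 + (310,90)
g=W[185:214,388:408]; c=im[185:214,388:408].astype(int)
for v in range(184,214,2):
    r=W[v,386:410]; k=(r[:,2]>.013)&(abs(r[:,1]-.229)<.022)
    if k.sum(): print(v,k.sum(),np.round(np.nanmedian(r[k],0),3), np.round(r[k][np.argmax(r[k][:,0])],3))
E
```

```text
184 11 [0.635 0.227 0.085] [0.639 0.234 0.081]
186 13 [0.637 0.226 0.08 ] [0.642 0.23  0.08 ]
188 13 [0.639 0.222 0.074] [0.644 0.233 0.072]
190 13 [0.643 0.218 0.072] [0.649 0.236 0.067]
192 14 [0.645 0.22  0.068] [0.652 0.237 0.062]
194 16 [0.647 0.219 0.064] [0.655 0.229 0.064]
196 15 [0.65  0.217 0.059] [0.659 0.233 0.056]
198 16 [0.653 0.216 0.055] [0.663 0.232 0.054]
200 18 [0.655 0.216 0.052] [0.665 0.227 0.052]
202 17 [0.661 0.214 0.048] [0.666 0.231 0.043]
204 16 [0.663 0.216 0.042] [0.67  0.226 0.043]
206 16 [0.666 0.215 0.039] [0.672 0.229 0.035]
208 13 [0.67  0.213 0.036] [0.676 0.224 0.035]
210 10 [0.671 0.21  0.031] [0.678 0.217 0.035]
212 3 [0.667 0.208 0.027] [0.671 0.21  0.028]
```

Emit:
arm_command(
  plan=[
    {"delta_pos": [0, 0, -0.006], "twist": 0, "hand": -1},
    {"delta_pos": [-0.01, 0, -0.006], "twist": 0, "hand": -1},
    {"delta_pos": [-0.025, 0, -0.006], "twist": 0, "hand": -1},
    {"delta_pos": [-0.04, 0, -0.006], "twist": 0, "hand": -1},
    {"delta_pos": [-0.052, 0, -0.006], "twist": 0, "hand": -1},
    {"delta_pos": [-0.058, 0, -0.003], "twist": 0, "hand": -1},
    {"delta_pos": [-0.058, 0, -0.001], "twist": 0, "hand": -1},
    {"delta_pos": [-0.058, 0, 0], "twist": 0, "hand": -1},
  ],
)

```text
time: 12.3
ee_pos: [0.5773, 0.2306, 0.069]
tcp_rot: [0.999, -0.02, 0.009, 0.035]
ft_force: [-2.9, 0.7, 7.4]
opening: 0.0398
gripper_force: 5.0
```

```bash
cat >> h.py <<'E'
def lean(yc,u0,u1,v0,v1,zl=.03,zh=.085):
    """far side line of the can from the side view: x of near base edge and lean"""
    im,d,W=shot('side'); X=[]
    for v in range(v0,v1):
        r=W[v,u0:u1]; k=(r[:,2]>zl)&(r[:,2]<zh)&(abs(r[:,1]-yc)<.012)
        if k.sum()>2: X.append(r[k][np.argmax(r[k][:,0]*.7+r[k][:,2]*.7)])
    X=np.array(X); p=np.polyfit(X[:,2],X[:,0],1); th=np.arctan(-p[0])
    # far line to near line: 40 mm across
    xe=np.polyval(p,.008)-.04/np.cos(th); print("lean %.1f near edge x %.4f (lane x %.1f mm) n %d"%(np.degrees(th),xe,1000*(xe-(.62+(yc-.278)*.0412)),len(X)))
E
python3 -c "
from h import *
st(); lean(.229,365,410,150,214)"
```

```text
t12.30 p [0.5773 0.2306 0.069 ] q [ 0.417  0.544  1.75  -0.095  0.863  2.089] F [-2.9  0.7  7.4] op 0.0398 gf 5.0
[[0.999, -0.04, 0.017], [-0.038, -0.997, -0.071], [0.02, 0.07, -0.997]]
lean 34.9 near edge x 0.5985 (lane x -19.5 mm) n 27
```

Emit:
arm_command(
  plan=[
    {"delta_pos": [0, 0, 0], "twist": 0, "hand": 0},
    {"delta_pos": [0, 0, 0], "twist": 0, "hand": 0.2},
    {"delta_pos": [0, 0, 0], "twist": 0, "hand": 0.3},
    {"delta_pos": [0.006, 0, 0.007], "twist": 0, "hand": 0.3},
    {"delta_pos": [0.012, -0.001, 0.014], "twist": 0, "hand": 0.3},
    {"delta_pos": [0.017, -0.002, 0.021], "twist": 0, "hand": 0.3},
    {"delta_pos": [0.017, -0.002, 0.021], "twist": 0, "hand": 0.3},
    {"delta_pos": [0.017, -0.002, 0.021], "twist": 0, "hand": 0.3},
  ],
  force=8,
)

```text
time: 13.02
ee_pos: [0.5911, 0.23, 0.051]
tcp_rot: [0.999, -0.02, 0.008, 0.036]
ft_force: [-0.5, -0.0, -0.1]
opening: 0.0598
gripper_force: 0.0
```

```bash
python3 -c "
from h import *
st(); lean(.229,365,410,150,214)"
```

```text
t13.02 p [0.5911 0.23   0.051 ] q [ 0.407  0.585  1.727 -0.096  0.846  2.082] F [-0.5 -0.  -0.1] op 0.0598 gf 0.0
[[0.999, -0.04, 0.015], [-0.039, -0.997, -0.072], [0.018, 0.071, -0.997]]
lean 33.4 near edge x 0.5978 (lane x -20.1 mm) n 25
```

Emit:
arm_command(
  plan=[
    {"delta_pos": [0, 0, 0], "twist": 0, "hand": 0},
    {"delta_pos": [0, 0, 0], "twist": 0, "hand": -1},
    {"delta_pos": [0, 0, 0], "twist": 0, "hand": -1},
    {"delta_pos": [0, 0, -0.003], "twist": 0, "hand": -1},
    {"delta_pos": [-0.003, 0, -0.005], "twist": 0, "hand": -1},
    {"delta_pos": [-0.006, 0, -0.005], "twist": 0, "hand": -1},
    {"delta_pos": [-0.009, 0, -0.005], "twist": 0, "hand": -1},
    {"delta_pos": [-0.012, 0, -0.005], "twist": 0, "hand": -1},
  ],
  force=8,
)

```text
time: 13.73
ee_pos: [0.5846, 0.2316, 0.0571]
tcp_rot: [0.999, -0.019, 0.012, 0.035]
ft_force: [9.6, -2.6, -0.9]
opening: 0.0396
gripper_force: 8.0
```

```bash
python3 -c "
from h import *
st(); lean(.229,365,410,150,214)"
```

```text
t13.73 p [0.5846 0.2316 0.0571] q [ 0.414  0.567  1.744 -0.098  0.84   2.09 ] F [ 9.6 -2.6 -0.9] op 0.0396 gf 8.0
[[0.999, -0.039, 0.023], [-0.038, -0.997, -0.07], [0.026, 0.069, -0.997]]
lean 34.5 near edge x 0.5961 (lane x -21.9 mm) n 24
```

Emit:
arm_command(
  plan=[
    {"delta_pos": [0, 0, 0], "twist": 0, "hand": -1},
    {"delta_pos": [0, 0, 0], "twist": 0, "hand": -1},
    {"delta_pos": [-0.002, 0, 0], "twist": 0, "hand": -1},
    {"delta_pos": [-0.004, 0, 0], "twist": 0, "hand": -1},
    {"delta_pos": [-0.006, 0, 0], "twist": 0, "hand": -1},
    {"delta_pos": [-0.006, 0, 0], "twist": 0, "hand": -1},
    {"delta_pos": [-0.006, 0, 0], "twist": 0, "hand": -1},
    {"delta_pos": [-0.006, 0, 0], "twist": 0, "hand": -1},
  ],
  force=3,
)

```text
time: 14.45
ee_pos: [0.5765, 0.2311, 0.0556]
tcp_rot: [0.999, -0.02, 0.009, 0.036]
ft_force: [3.3, 0.7, 1.5]
opening: 0.0398
gripper_force: 3.0
```

```bash
python3 -c "
from h import *
st(); lean(.229,365,410,150,214)
im,d,W=shot('side');save(cv2.resize(im[90:240,310:480],None,fx=4,fy=4,interpolation=cv2.INTER_CUBIC),'pics/s4.png')"
```

```text
t14.45 p [0.5765 0.2311 0.0556] q [ 0.418  0.563  1.756 -0.097  0.839  2.093] F [3.3 0.7 1.5] op 0.0398 gf 3.0
[[0.999, -0.04, 0.016], [-0.039, -0.997, -0.071], [0.019, 0.071, -0.997]]
lean 29.7 near edge x 0.5896 (lane x -28.4 mm) n 25
```

View pics/s4.png

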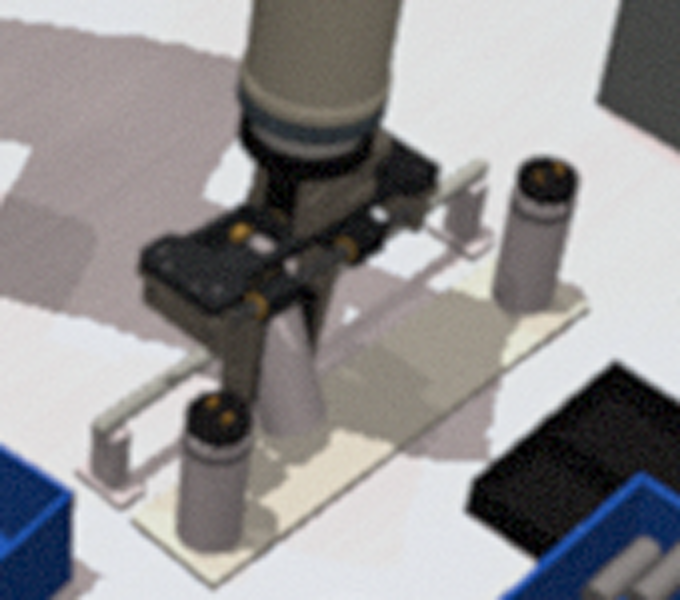

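Emit:
arm_command(
  plan=[
    {"delta_pos": [-0.001, 0, 0], "twist": 0, "hand": -1},
    {"delta_pos": [-0.002, 0, 0], "twist": 0, "hand": -1},
    {"delta_pos": [-0.003, 0, 0], "twist": 0, "hand": -1},
    {"delta_pos": [-0.004, 0, 0], "twist": 0, "hand": -1},
    {"delta_pos": [-0.005, 0, 0], "twist": 0, "hand": -1},
    {"delta_pos": [-0.006, 0, 0], "twist": 0, "hand": -1},
    {"delta_pos": [-0.006, 0, 0], "twist": 0, "hand": -1},
    {"delta_pos": [-0.006, 0, 0], "twist": 0, "hand": -1},
  ],
  force=3,
)

```text
time: 15.22
ee_pos: [0.5718, 0.2313, 0.0555]
tcp_rot: [0.999, -0.02, 0.009, 0.036]
ft_force: [3.4, -0.3, 1.5]
opening: 0.0399
gripper_force: 3.0
```

```bash
python3 -c "
from h import *
st(); lean(.229,365,410,150,214); lean(.229,365,410,150,214,.015,.06)"
```

```text
t15.22 p [0.5718 0.2313 0.0555] q [ 0.422  0.558  1.766 -0.097  0.834  2.097] F [ 3.4 -0.3  1.5] op 0.0399 gf 3.0
[[0.999, -0.04, 0.016], [-0.039, -0.997, -0.071], [0.019, 0.071, -0.997]]
lean 31.8 near edge x 0.5930 (lane x -25.0 mm) n 26
lean 29.3 near edge x 0.5911 (lane x -26.8 mm) n 14
```

Emit:
arm_command(
  plan=[
    {"delta_pos": [0, 0, 0], "twist": 0, "hand": 0},
    {"delta_pos": [0, 0, 0], "twist": 0, "hand": 0.3},
    {"delta_pos": [0, 0, 0], "twist": 0, "hand": 0.3},
    {"delta_pos": [0, 0, -0.04], "twist": 0, "hand": 0.3},
    {"delta_pos": [0, 0, -0.09], "twist": 0, "hand": 0.3},
    {"delta_pos": [-0.03, 0, -0.135], "twist": 0, "hand": -1},
    {"delta_pos": [-0.07, 0, -0.14], "twist": 0, "hand": -1},
    {"delta_pos": [-0.078, 0, -0.14], "twist": 0, "hand": -1},
  ],
  force=10,
)

```text
time: 15.98
ee_pos: [0.5048, 0.2419, 0.168]
tcp_rot: [0.999, -0.02, 0.009, 0.035]
ft_force: [0.6, -0.5, -0.6]
opening: 0.0416
gripper_force: 0.0
```

```bash
python3 -c "
from h import *
st(); lean(.229,365,410,150,214); go([.512,.231,.094],-92.4)
im,d,W=shot('top'); g=W[215:280,180:220].reshape(-1,3); g=g[(g[:,2]>.088)&(g[:,2]<.13)]; print('near top edge',np.round(np.percentile(g,[2,50,98],axis=0),3).tolist())"
```

```text
t15.98 p [0.5048 0.2419 0.168 ] q [ 0.487  0.335  1.824 -0.083  1.003  2.142] F [ 0.6 -0.5 -0.6] op 0.0416 gf 0.0
[[0.999, -0.04, 0.016], [-0.038, -0.997, -0.07], [0.019, 0.07, -0.997]]
lean 32.6 near edge x 0.5921 (lane x -25.9 mm) n 27
t16.03 p [0.5046 0.2416 0.1667] azy -92.2 z [ 0.015 -0.071 -0.997] q [ 0.49  0.34  1.82 -0.08  1.    2.14] op 0.0378
 dpos [0.008, 0.0064, 0.0918] twist 0.0005 (0.2 deg) len 0.074
near top edge [[0.544, 0.219, 0.089], [0.564, 0.236, 0.103], [0.586, 0.257, 0.113]]
```

Emit:
arm_command(
  plan=[
    {"delta_pos": [0.003, 0, 0.04], "twist": 0, "hand": -1},
    {"delta_pos": [0.003, 0, 0.08], "twist": 0, "hand": -1},
    {"delta_pos": [0.003, 0, 0.092], "twist": 0, "hand": -1},
    {"delta_pos": [0.01, 0, 0.092], "twist": 0, "hand": -1},
    {"delta_pos": [0.017, 0, 0.092], "twist": 0, "hand": -1},
    {"delta_pos": [0.022, 0, 0.092], "twist": 0, "hand": -1},
    {"delta_pos": [0.026, 0, 0.092], "twist": 0, "hand": -1},
    {"delta_pos": [0.03, 0, 0.092], "twist": 0, "hand": -1},
  ],
)

```text
time: 16.75
ee_pos: [0.5343, 0.2359, 0.0943]
tcp_rot: [0.999, -0.02, 0.01, 0.035]
ft_force: [0.5, 0.0, -0.1]
opening: 0.0007
gripper_force: 0.0
```

Emit:
arm_command(
  plan=[
    {"delta_pos": [0.003, 0, -0.002], "twist": 0, "hand": -1},
    {"delta_pos": [0.006, 0, -0.004], "twist": 0, "hand": -1},
    {"delta_pos": [0.009, 0, -0.006], "twist": 0, "hand": -1},
    {"delta_pos": [0.012, 0, -0.007], "twist": 0, "hand": -1},
    {"delta_pos": [0.015, 0, -0.009], "twist": 0, "hand": -1},
    {"delta_pos": [0.017, 0, -0.01], "twist": 0, "hand": -1},
    {"delta_pos": [0.019, 0, -0.011], "twist": 0, "hand": -1},
    {"delta_pos": [0.019, 0, -0.011], "twist": 0, "hand": -1},
  ],
)

```text
time: 17.42
ee_pos: [0.5483, 0.2356, 0.1023]
tcp_rot: [0.999, -0.02, 0.009, 0.035]
ft_force: [-0.1, -0.6, -0.1]
opening: 0.0004
gripper_force: 0.0
```

```bash
python3 -c "
from h import *
st(); lean(.231,365,410,140,214)"
```

```text
t17.42 p [0.5483 0.2356 0.1023] q [ 0.444  0.469  1.789 -0.091  0.901  2.112] F [-0.1 -0.6 -0.1] op 0.0004 gf 0.0
[[0.999, -0.04, 0.017], [-0.039, -0.997, -0.071], [0.02, 0.07, -0.997]]
lean 24.3 near edge x 0.5883 (lane x -29.8 mm) n 20
```

Emit:
arm_command(
  plan=[
    {"delta_pos": [0.002, 0, -0.001], "twist": 0, "hand": -1},
    {"delta_pos": [0.004, 0, -0.002], "twist": 0, "hand": -1},
    {"delta_pos": [0.006, 0, -0.003], "twist": 0, "hand": -1},
    {"delta_pos": [0.008, 0, -0.004], "twist": 0, "hand": -1},
    {"delta_pos": [0.01, 0, -0.005], "twist": 0, "hand": -1},
    {"delta_pos": [0.012, 0, -0.006], "twist": 0, "hand": -1},
    {"delta_pos": [0.014, 0, -0.006], "twist": 0, "hand": -1},
    {"delta_pos": [0.014, 0, -0.006], "twist": 0, "hand": -1},
  ],
)

```text
time: 18.13
ee_pos: [0.5595, 0.2355, 0.1072]
tcp_rot: [0.999, -0.02, 0.009, 0.035]
ft_force: [0.1, 0.1, 0.3]
opening: 0.0005
gripper_force: 0.0
```

```bash
python3 -c "
from h import *
st(); lean(.231,365,410,135,214)"
```

```text
t18.13 p [0.5595 0.2355 0.1072] q [ 0.436  0.475  1.764 -0.09   0.919  2.102] F [0.1 0.1 0.3] op 0.0005 gf 0.0
[[0.999, -0.04, 0.017], [-0.039, -0.997, -0.071], [0.02, 0.07, -0.997]]
lean 1.9 near edge x 0.5712 (lane x -46.8 mm) n 20
```

Emit:
arm_command(
  plan=[
    {"delta_pos": [-0.02, 0, 0], "twist": 0, "hand": -1},
    {"delta_pos": [-0.05, 0, 0], "twist": 0, "hand": -1},
    {"delta_pos": [-0.08, 0, -0.04], "twist": 0, "hand": -1},
    {"delta_pos": [-0.12, 0, -0.09], "twist": 0, "hand": -1},
    {"delta_pos": [-0.15, 0.03, -0.14], "twist": 0, "hand": -1},
    {"delta_pos": [-0.15, 0.08, -0.16], "twist": 0, "hand": -1},
    {"delta_pos": [-0.15, 0.13, -0.16], "twist": 0, "hand": -1},
    {"delta_pos": [-0.15, 0.15, -0.16], "twist": 0, "hand": -1},
  ],
)

```text
time: 18.85
ee_pos: [0.4319, 0.1282, 0.2432]
tcp_rot: [0.999, -0.019, 0.011, 0.035]
ft_force: [0.9, -0.7, 1.2]
opening: 0.0004
gripper_force: 0.0
```

```bash
python3 - <<'E'
from h import *
st(); lean(.231,365,410,135,214)
im,d,W=shot('top'); save(im,'pics/t2.png')
O=np.array([.620,.278]);R=np.array([[.9991,-.0412],[.0412,.9991]])
for n,(u0,u1,v0,v1) in dict(capb=(85,118,212,245),tip=(180,222,215,280),capa=(232,262,215,245)).items():
    g=W[v0:v1,u0:u1].reshape(-1,3);g=g[(g[:,2]>.098)&(g[:,2]<.125)]
    if len(g)<20: print(n,len(g)); continue
    (c,r)=cv2.minEnclosingCircle((g[:,:2]*1000).astype(np.float32)); p=np.polyfit(g[:,0]-g[:,0].mean(),g[:,2],1)
    A=np.c_[g[:,:2],np.ones(len(g))];s=np.linalg.lstsq(A,g[:,2],rcond=None)[0]
    print(n,len(g),np.round(c,1),round(r,1),"lane",np.round(R@(np.array(c)/1000-O)*1000,1),"tilt deg",np.round(np.degrees(s[:2]),1),"z",round(np.median(g[:,2]),4))
g=W[245:338,288:350];k=(g[...,2]>.014)&(g[...,2]<.055)&(abs(g[...,0]-.5)<.075)&(abs(g[...,1]+.006)<.04);print("bin",k.sum(),np.round(np.median(g[k],0),3) if k.any() else "")
E
```

```text
t18.85 p [0.4319 0.1282 0.2432] q [ 0.341  0.068  1.977 -0.082  1.103  1.986] F [ 0.9 -0.7  1.2] op 0.0004 gf 0.0
[[0.999, -0.038, 0.02], [-0.037, -0.997, -0.071], [0.022, 0.07, -0.997]]
lean 22.6 near edge x 0.5850 (lane x -33.1 mm) n 22
capb 346 [626.7 420.6] 20.2 lane [  0.8 142.7] tilt deg [0.8 2.9] z 0.107
tip 328 [608.4 226.6] 19.9 lane [ -9.5 -51.8] tilt deg [-0.4  2.6] z 0.1072
capa 319 [618.6 135.6] 19.6 lane [   4.5 -142.3] tilt deg [1.1 2.3] z 0.1072
bin 210 [ 0.499 -0.003  0.024]
```

View pics/t2.png

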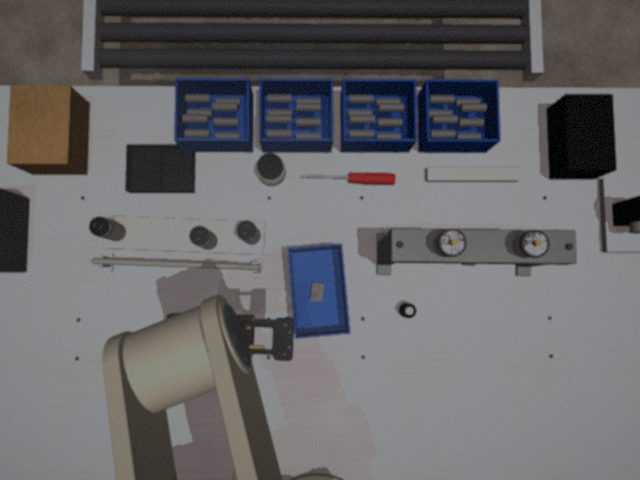

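The can now stands upright at (201,237), clear of both neighbours, and the lane offcut lies in the bin at (316,291). Next I tilt the tool forwards by over-reaching; an earlier over-reach showed that the tilt persists.

Emit:
arm_command(
  plan=[
    {"delta_pos": [1, -0.08, -0.23], "twist": 0, "hand": 0.1},
    {"delta_pos": [1, -0.08, -0.23], "twist": 0, "hand": 0.1},
    {"delta_pos": [1, -0.08, -0.23], "twist": 0, "hand": 0.1},
    {"delta_pos": [1, -0.08, -0.23], "twist": 0, "hand": 0.1},
    {"delta_pos": [1, -0.08, -0.23], "twist": 0, "hand": 0.1},
    {"delta_pos": [1, -0.08, -0.23], "twist": 0, "hand": 0.1},
    {"delta_pos": [1, -0.08, -0.23], "twist": 0, "hand": 0.1},
    {"delta_pos": [1, -0.08, -0.23], "twist": 0, "hand": 0.1},
  ],
)

```text
time: 19.62
ee_pos: [0.7574, 0.1492, 0.3192]
tcp_rot: [0.999, -0.02, 0.009, 0.035]
ft_force: [0.9, 0.2, -0.5]
opening: 0.05
gripper_force: 0.0
```

Emit:
arm_command(
  plan=[
    {"delta_pos": [1, -0.08, -0.2], "twist": 0, "hand": 0.1},
    {"delta_pos": [1, -0.08, -0.2], "twist": 0, "hand": 0.1},
    {"delta_pos": [1, -0.08, -0.2], "twist": 0, "hand": 0.1},
    {"delta_pos": [1, -0.08, -0.2], "twist": 0, "hand": 0.1},
    {"delta_pos": [1, -0.08, -0.2], "twist": 0, "hand": 0.1},
    {"delta_pos": [1, -0.08, -0.2], "twist": 0, "hand": 0.1},
    {"delta_pos": [1, -0.08, -0.2], "twist": 0, "hand": 0.1},
    {"delta_pos": [1, -0.08, -0.2], "twist": 0, "hand": 0.1},
  ],
)

```text
time: 20.28
ee_pos: [0.9813, 0.1562, 0.3495]
tcp_rot: [0.999, -0.018, 0.019, 0.034]
ft_force: [0.2, -0.6, 1.3]
opening: 0.0506
gripper_force: 0.0
```

Emit:
arm_command(
  plan=[
    {"delta_pos": [1, -0.15, -0.35], "twist": 0, "hand": 0.1},
    {"delta_pos": [1, -0.15, -0.35], "twist": 0, "hand": 0.1},
    {"delta_pos": [1, -0.15, -0.35], "twist": 0, "hand": 0.1},
    {"delta_pos": [1, -0.15, -0.35], "twist": 0, "hand": 0.1},
    {"delta_pos": [1, -0.15, -0.35], "twist": 0, "hand": 0.1},
    {"delta_pos": [1, -0.15, -0.35], "twist": 0, "hand": 0.1},
    {"delta_pos": [1, -0.15, -0.35], "twist": 0, "hand": 0.1},
    {"delta_pos": [1, -0.15, -0.35], "twist": 0, "hand": 0.1},
  ],
)

```text
time: 20.95
ee_pos: [0.9963, 0.1473, 0.3589]
tcp_rot: [0.998, -0.018, 0.043, 0.03]
ft_force: [-1.2, -0.5, 0.3]
opening: 0.0508
gripper_force: 0.0
```

```bash
python3 - <<'E'
from h import *
st()
# planar kinematics from the readings
from scipy.optimize import least_squares
D=np.array([[.354,1.634,1.155,.6246,.2326],[1.092,.059,1.954,.9921,.3638],[1.171,.059,1.839,1.0335,.2859],[.693,.993,1.382,.872,.2758]])
def f(p):
    a,h,l1,l2,l3=p;A=np.cumsum(D[:,:3],1);L=np.array([l1,l2,l3])
    return np.r_[a+np.sin(A)@L-D[:,3],h+np.cos(A)@L-D[:,4]]
s=least_squares(f,[.0,.3,.45,.4,.25]);print("a h l1 l2 l3",np.round(s.x,3),"res",np.abs(s.fun).max().round(4))
# strip edges in the top view: green-minus-blue (cream) along columns
im=cv2.imread('pics/t2.png').astype(int); m=cv2.GaussianBlur((im[...,1]-im[...,0]).astype(np.float32),(5,3),0)
for u in(140,160,180,225):
    c=m[205:262,u]; g=np.diff(c); a,b=205+g[:22].argmax(),205+22+g[22:].argmin()
    print(u,[np.round(ray('top',u,v+.5,.008)[:2],4).tolist() for v in(a,b)])
E
```

```text
t20.95 p [0.9963 0.1473 0.3589] q [ 0.17   1.098  0.059 -0.079  1.91   1.749] F [-1.2 -0.5  0.3] op 0.0508 gf 0.0
[[0.996, -0.039, 0.085], [-0.034, -0.998, -0.061], [0.087, 0.058, -0.995]]
a h l1 l2 l3 [-0.119 -0.058  0.668  0.562  0.111] res 0.0066
140 [[0.6585, 0.3724], [0.588, 0.3707]]
160 [[0.6584, 0.3301], [0.6113, 0.3291]]
180 [[0.6562, 0.2877], [0.5835, 0.2864]]
225 [[0.669, 0.1922], [0.6068, 0.1916]]
```

Emit:
arm_command(
  plan=[
    {"delta_pos": [1, -0.22, -0.33], "twist": 0, "hand": 0.1},
    {"delta_pos": [1, -0.22, -0.33], "twist": 0, "hand": 0.1},
    {"delta_pos": [1, -0.22, -0.33], "twist": 0, "hand": 0.1},
    {"delta_pos": [1, -0.22, -0.33], "twist": 0, "hand": 0.1},
    {"delta_pos": [1, -0.22, -0.33], "twist": 0, "hand": 0.1},
    {"delta_pos": [1, -0.22, -0.33], "twist": 0, "hand": 0.1},
    {"delta_pos": [1, -0.22, -0.33], "twist": 0, "hand": 0.1},
    {"delta_pos": [1, -0.22, -0.33], "twist": 0, "hand": 0.1},
  ],
)

```text
time: 21.62
ee_pos: [1.0071, 0.1574, 0.3606]
tcp_rot: [0.998, -0.018, 0.061, 0.027]
ft_force: [-0.4, -0.0, -0.2]
opening: 0.0503
gripper_force: 0.0
```

Emit:
arm_command(
  plan=[
    {"delta_pos": [1, -0.22, -0.28], "twist": 0, "hand": 0.1},
    {"delta_pos": [1, -0.22, -0.28], "twist": 0, "hand": 0.1},
    {"delta_pos": [1, -0.22, -0.28], "twist": 0, "hand": 0.1},
    {"delta_pos": [1, -0.22, -0.28], "twist": 0, "hand": 0.1},
    {"delta_pos": [1, -0.22, -0.28], "twist": 0, "hand": 0.1},
    {"delta_pos": [1, -0.22, -0.28], "twist": 0, "hand": 0.1},
    {"delta_pos": [1, -0.22, -0.28], "twist": 0, "hand": 0.1},
    {"delta_pos": [1, -0.22, -0.28], "twist": 0, "hand": 0.1},
  ],
)

```text
time: 22.28
ee_pos: [1.019, 0.1657, 0.3615]
tcp_rot: [0.996, -0.017, 0.08, 0.023]
ft_force: [0.4, -0.0, -0.3]
opening: 0.0507
gripper_force: 0.0
```

Emit:
arm_command(
  plan=[
    {"delta_pos": [1, -0.22, -0.23], "twist": 0, "hand": 0.1},
    {"delta_pos": [1, -0.22, -0.23], "twist": 0, "hand": 0.1},
    {"delta_pos": [1, -0.22, -0.23], "twist": 0, "hand": 0.1},
    {"delta_pos": [1, -0.22, -0.23], "twist": 0, "hand": 0.1},
    {"delta_pos": [1, -0.22, -0.23], "twist": 0, "hand": 0.1},
    {"delta_pos": [1, -0.22, -0.23], "twist": 0, "hand": 0.1},
    {"delta_pos": [1, -0.22, -0.23], "twist": 0, "hand": 0.1},
    {"delta_pos": [1, -0.22, -0.23], "twist": 0, "hand": 0.1},
  ],
)

```text
time: 22.95
ee_pos: [1.0321, 0.1727, 0.3609]
tcp_rot: [0.995, -0.016, 0.099, 0.02]
ft_force: [0.3, -0.1, 0.4]
opening: 0.0505
gripper_force: 0.0
```

```bash
python3 -c "
from h import *
st()"
```

```text
t22.95 p [1.0321 0.1727 0.3609] q [ 0.19   1.101  0.059 -0.081  1.794  1.768] F [ 0.3 -0.1  0.4] op 0.0505 gf 0.0
[[0.98, -0.036, 0.196], [-0.028, -0.999, -0.042], [0.198, 0.036, -0.98]]
```

Emit:
arm_command(
  plan=[
    {"delta_pos": [1, -0.22, -0.19], "twist": 0, "hand": 0.1},
    {"delta_pos": [1, -0.22, -0.19], "twist": 0, "hand": 0.1},
    {"delta_pos": [1, -0.22, -0.19], "twist": 0, "hand": 0.1},
    {"delta_pos": [1, -0.22, -0.19], "twist": 0, "hand": 0.1},
    {"delta_pos": [1, -0.22, -0.19], "twist": 0, "hand": 0.1},
    {"delta_pos": [1, -0.22, -0.19], "twist": 0, "hand": 0.1},
    {"delta_pos": [1, -0.22, -0.19], "twist": 0, "hand": 0.1},
    {"delta_pos": [1, -0.22, -0.19], "twist": 0, "hand": 0.1},
  ],
)

```text
time: 23.62
ee_pos: [1.045, 0.1787, 0.3614]
tcp_rot: [0.993, -0.015, 0.118, 0.016]
ft_force: [0.1, 0.3, 0.8]
opening: 0.0506
gripper_force: 0.0
```

Emit:
arm_command(
  plan=[
    {"delta_pos": [1, -0.22, -0.15], "twist": 0, "hand": 0.1},
    {"delta_pos": [1, -0.22, -0.15], "twist": 0, "hand": 0.1},
    {"delta_pos": [1, -0.22, -0.15], "twist": 0, "hand": 0.1},
    {"delta_pos": [1, -0.22, -0.15], "twist": 0, "hand": 0.1},
    {"delta_pos": [1, -0.22, -0.15], "twist": 0, "hand": 0.1},
    {"delta_pos": [1, -0.22, -0.15], "twist": 0, "hand": 0.1},
    {"delta_pos": [1, -0.22, -0.15], "twist": 0, "hand": 0.1},
    {"delta_pos": [1, -0.22, -0.15], "twist": 0, "hand": 0.1},
  ],
)

```text
time: 24.28
ee_pos: [1.058, 0.184, 0.3628]
tcp_rot: [0.99, -0.015, 0.137, 0.012]
ft_force: [0.6, -0.1, 0.5]
opening: 0.0504
gripper_force: 0.0
```

Emit:
arm_command(
  plan=[
    {"delta_pos": [1, -0.22, -0.11], "twist": 0, "hand": 0.1},
    {"delta_pos": [1, -0.22, -0.11], "twist": 0, "hand": 0.1},
    {"delta_pos": [1, -0.22, -0.11], "twist": 0, "hand": 0.1},
    {"delta_pos": [1, -0.22, -0.11], "twist": 0, "hand": 0.1},
    {"delta_pos": [1, -0.22, -0.11], "twist": 0, "hand": 0.1},
    {"delta_pos": [1, -0.22, -0.11], "twist": 0, "hand": 0.1},
    {"delta_pos": [1, -0.22, -0.11], "twist": 0, "hand": 0.1},
    {"delta_pos": [1, -0.22, -0.11], "twist": 0, "hand": 0.1},
  ],
)

```text
time: 24.95
ee_pos: [1.0708, 0.1887, 0.3648]
tcp_rot: [0.988, -0.014, 0.156, 0.009]
ft_force: [0.2, -0.4, 0.1]
opening: 0.0506
gripper_force: 0.0
```

Emit:
arm_command(
  plan=[
    {"delta_pos": [1, -0.22, -0.07], "twist": 0, "hand": 0.1},
    {"delta_pos": [1, -0.22, -0.07], "twist": 0, "hand": 0.1},
    {"delta_pos": [1, -0.22, -0.07], "twist": 0, "hand": 0.1},
    {"delta_pos": [1, -0.22, -0.07], "twist": 0, "hand": 0.1},
    {"delta_pos": [1, -0.22, -0.07], "twist": 0, "hand": 0.1},
    {"delta_pos": [1, -0.22, -0.07], "twist": 0, "hand": 0.1},
    {"delta_pos": [1, -0.22, -0.07], "twist": 0, "hand": 0.1},
    {"delta_pos": [1, -0.22, -0.07], "twist": 0, "hand": 0.1},
  ],
)

```text
time: 25.62
ee_pos: [1.0836, 0.1928, 0.3675]
tcp_rot: [0.984, -0.013, 0.175, 0.005]
ft_force: [-0.7, 0.0, -0.2]
opening: 0.0509
gripper_force: 0.0
```

Emit:
arm_command(
  plan=[
    {"delta_pos": [1, -0.22, -0.03], "twist": 0, "hand": 0.1},
    {"delta_pos": [1, -0.22, -0.03], "twist": 0, "hand": 0.1},
    {"delta_pos": [1, -0.22, -0.03], "twist": 0, "hand": 0.1},
    {"delta_pos": [1, -0.22, -0.03], "twist": 0, "hand": 0.1},
    {"delta_pos": [1, -0.22, -0.03], "twist": 0, "hand": 0.1},
    {"delta_pos": [1, -0.22, -0.03], "twist": 0, "hand": 0.1},
    {"delta_pos": [1, -0.22, -0.03], "twist": 0, "hand": 0.1},
    {"delta_pos": [1, -0.22, -0.03], "twist": 0, "hand": 0.1},
  ],
)

```text
time: 26.28
ee_pos: [1.0963, 0.1967, 0.3708]
tcp_rot: [0.981, -0.012, 0.194, 0.001]
ft_force: [0.4, -0.0, 0.8]
opening: 0.0504
gripper_force: 0.0
```

```bash
python3 -c "
from h import *
st()"
```

```text
t26.28 p [1.0963 0.1967 0.3708] q [ 0.202  1.11   0.059 -0.083  1.59   1.78 ] F [ 0.4 -0.   0.8] op 0.0504 gf 0.0
[[0.924, -0.024, 0.381], [-0.023, -1.0, -0.007], [0.381, -0.003, -0.925]]
```

Emit:
arm_command(
  plan=[
    {"delta_pos": [1, -0.15, 0.01], "twist": 0, "hand": 0.1},
    {"delta_pos": [1, -0.15, 0.01], "twist": 0, "hand": 0.1},
    {"delta_pos": [1, -0.15, 0.01], "twist": 0, "hand": 0.1},
    {"delta_pos": [1, -0.15, 0.01], "twist": 0, "hand": 0.1},
    {"delta_pos": [1, -0.15, 0.01], "twist": 0, "hand": 0.1},
    {"delta_pos": [1, -0.15, 0.01], "twist": 0, "hand": 0.1},
    {"delta_pos": [1, -0.15, 0.01], "twist": 0, "hand": 0.1},
    {"delta_pos": [1, -0.15, 0.01], "twist": 0, "hand": 0.1},
  ],
)

```text
time: 26.95
ee_pos: [1.1115, 0.184, 0.3758]
tcp_rot: [0.977, -0.011, 0.213, -0.003]
ft_force: [-0.0, -0.2, 0.7]
opening: 0.0507
gripper_force: 0.0
```

Emit:
arm_command(
  plan=[
    {"delta_pos": [1, -0.15, 0.05], "twist": 0, "hand": 0.1},
    {"delta_pos": [1, -0.15, 0.05], "twist": 0, "hand": 0.1},
    {"delta_pos": [1, -0.15, 0.05], "twist": 0, "hand": 0.1},
    {"delta_pos": [1, -0.15, 0.05], "twist": 0, "hand": 0.1},
    {"delta_pos": [1, -0.15, 0.05], "twist": 0, "hand": 0.1},
    {"delta_pos": [1, -0.15, 0.05], "twist": 0, "hand": 0.1},
    {"delta_pos": [1, -0.15, 0.05], "twist": 0, "hand": 0.1},
    {"delta_pos": [1, -0.15, 0.05], "twist": 0, "hand": 0.1},
  ],
)

```text
time: 27.62
ee_pos: [1.1258, 0.1748, 0.3808]
tcp_rot: [0.973, -0.011, 0.232, -0.006]
ft_force: [0.2, -0.8, -0.3]
opening: 0.0505
gripper_force: 0.0
```

Emit:
arm_command(
  plan=[
    {"delta_pos": [1, -0.15, 0.09], "twist": 0, "hand": 0.1},
    {"delta_pos": [1, -0.15, 0.09], "twist": 0, "hand": 0.1},
    {"delta_pos": [1, -0.15, 0.09], "twist": 0, "hand": 0.1},
    {"delta_pos": [1, -0.15, 0.09], "twist": 0, "hand": 0.1},
    {"delta_pos": [1, -0.15, 0.09], "twist": 0, "hand": 0.1},
    {"delta_pos": [1, -0.15, 0.09], "twist": 0, "hand": 0.1},
    {"delta_pos": [1, -0.15, 0.09], "twist": 0, "hand": 0.1},
    {"delta_pos": [1, -0.15, 0.09], "twist": 0, "hand": 0.1},
  ],
)

```text
time: 28.28
ee_pos: [1.1393, 0.1679, 0.3859]
tcp_rot: [0.968, -0.01, 0.251, -0.009]
ft_force: [0.7, -0.1, -0.4]
opening: 0.0504
gripper_force: 0.0
```

Emit:
arm_command(
  plan=[
    {"delta_pos": [1, -0.15, 0.13], "twist": 0, "hand": 0.1},
    {"delta_pos": [1, -0.15, 0.13], "twist": 0, "hand": 0.1},
    {"delta_pos": [1, -0.15, 0.13], "twist": 0, "hand": 0.1},
    {"delta_pos": [1, -0.15, 0.13], "twist": 0, "hand": 0.1},
    {"delta_pos": [1, -0.15, 0.13], "twist": 0, "hand": 0.1},
    {"delta_pos": [1, -0.15, 0.13], "twist": 0, "hand": 0.1},
    {"delta_pos": [1, -0.15, 0.13], "twist": 0, "hand": 0.1},
    {"delta_pos": [1, -0.15, 0.13], "twist": 0, "hand": 0.1},
  ],
)

```text
time: 28.95
ee_pos: [1.1523, 0.163, 0.3914]
tcp_rot: [0.963, -0.009, 0.269, -0.012]
ft_force: [-0.2, 0.2, 0.2]
opening: 0.0507
gripper_force: 0.0
```

```bash
python3 -c "
from h import *
st(); go([.45,0,.30]); go([.43,-.32,.15])
# offcut under the bridge, seen past the arm
S=np.load('pics/side0.npz');W=S['W'];g=W[310:348,172:206].reshape(-1,3);g=g[(g[:,2]>.006)&(g[:,2]<.04)]
t=g[(g[:,2]>.019)&(g[:,2]<.0245)]
for n,q in(('all',g),('top',t)):
    r=cv2.minAreaRect((q[:,:2]*1000).astype(np.float32));print(n,len(q),np.round(r[0],1),np.round(r[1],1),round(r[2],1))
n=g[g[:,2]>.0255];print('nub',len(n),np.round(n.mean(0),4) if len(n) else '')
"
```

```text
t28.95 p [1.1523 0.163  0.3914] q [ 0.158  1.113  0.059 -0.064  1.427  1.739] F [-0.2  0.2  0.2] op 0.0507 gf 0.0
[[0.855, -0.011, 0.519], [-0.024, -1.0, 0.018], [0.518, -0.028, -0.855]]
t28.95 p [1.1523 0.163  0.3914] azy -90.7 z [ 0.519  0.018 -0.855] q [ 0.16  1.11  0.06 -0.06  1.43  1.74] op 0.0507
 dpos [-0.8046, 0.2169, -0.3615] twist 0.0000 (0.0 deg) len 0.727
t28.95 p [1.1523 0.163  0.3914] azy -90.7 z [ 0.519  0.018 -0.855] q [ 0.16  1.11  0.06 -0.06  1.43  1.74] op 0.0507
 dpos [-0.9134, 0.6223, -0.2215] twist 0.0000 (0.0 deg) len 0.902
all 248 [ 573.3 -327.5] [24.6 39.7] 84.2
top 126 [ 572.5 -327.5] [24.7 38.4] 86.5
nub 32 [ 0.5827 -0.3285  0.0278]
```

Emit:
arm_command(
  plan=[
    {"delta_pos": [-0.36, 0.097, -0.16], "twist": 0, "hand": 0.1},
    {"delta_pos": [-0.36, 0.097, -0.16], "twist": 0, "hand": 0.1},
    {"delta_pos": [-0.36, 0.097, -0.16], "twist": 0, "hand": 0.1},
    {"delta_pos": [-0.36, 0.097, -0.16], "twist": 0, "hand": 0.1},
    {"delta_pos": [-0.36, 0.097, -0.16], "twist": 0, "hand": 0.1},
    {"delta_pos": [-0.36, 0.097, -0.16], "twist": 0, "hand": 0.1},
    {"delta_pos": [-0.36, 0.097, -0.16], "twist": 0, "hand": 0.1},
    {"delta_pos": [-0.36, 0.097, -0.16], "twist": 0, "hand": 0.1},
  ],
)

```text
time: 29.62
ee_pos: [0.9048, 0.1053, 0.3593]
tcp_rot: [0.963, -0.009, 0.27, -0.012]
ft_force: [0.5, 1.0, -0.2]
opening: 0.0506
gripper_force: 0.0
```

Emit:
arm_command(
  plan=[
    {"delta_pos": [-0.36, 0.097, -0.16], "twist": 0, "hand": 0.1},
    {"delta_pos": [-0.36, 0.097, -0.16], "twist": 0, "hand": 0.1},
    {"delta_pos": [-0.36, 0.097, -0.16], "twist": 0, "hand": 0.1},
    {"delta_pos": [-0.36, 0.097, -0.16], "twist": 0, "hand": 0.1},
    {"delta_pos": [-0.36, 0.097, -0.16], "twist": 0, "hand": 0.1},
    {"delta_pos": [-0.36, 0.097, -0.16], "twist": 0, "hand": 0.1},
    {"delta_pos": [-0.36, 0.097, -0.16], "twist": 0, "hand": 0.1},
    {"delta_pos": [-0.36, 0.097, -0.16], "twist": 0, "hand": 0.1},
  ],
)

```text
time: 30.28
ee_pos: [0.5908, 0.0325, 0.3165]
tcp_rot: [0.963, -0.009, 0.269, -0.012]
ft_force: [0.5, -0.8, 0.2]
opening: 0.0502
gripper_force: 0.0
```

```bash
python3 -c "
from h import *
st(); go([.42,-.30,.22],-95)"
```

```text
t30.28 p [0.5908 0.0325 0.3165] q [ 0.06  -0.023  2.012 -0.022  0.608  1.664] F [ 0.5 -0.8  0.2] op 0.0502 gf 0.0
[[0.855, -0.011, 0.518], [-0.024, -1.0, 0.018], [0.518, -0.028, -0.855]]
t30.28 p [0.5908 0.0325 0.3165] azy -90.7 z [ 0.518  0.018 -0.855] q [ 0.06 -0.02  2.01 -0.02  0.61  1.66] op 0.0502
 dpos [-0.2349, 0.4212, -0.0151] twist 0.0121 (4.3 deg) len 0.386
```

Emit:
arm_command(
  plan=[
    {"delta_pos": [-0.05, 0, 0], "twist": 0, "hand": 0.1},
    {"delta_pos": [-0.1, 0.02, -0.015], "twist": 0, "hand": 0.1},
    {"delta_pos": [-0.15, 0.04, -0.02], "twist": 0, "hand": 0.1},
    {"delta_pos": [-0.19, 0.07, -0.02], "twist": 0, "hand": 0.1},
    {"delta_pos": [-0.22, 0.11, -0.02], "twist": 0, "hand": 0.1},
    {"delta_pos": [-0.235, 0.16, -0.015], "twist": 0, "hand": 0.1},
    {"delta_pos": [-0.235, 0.21, -0.015], "twist": 0, "hand": 0.1},
    {"delta_pos": [-0.235, 0.26, -0.015], "twist": 0, "hand": 0.1},
  ],
)

```text
time: 30.95
ee_pos: [0.4263, -0.1317, 0.2267]
tcp_rot: [0.963, -0.009, 0.269, -0.012]
ft_force: [1.2, 0.3, -0.1]
opening: 0.0502
gripper_force: 0.0
```

Emit:
arm_command(
  plan=[
    {"delta_pos": [0, 0.05, 0], "twist": 0.012, "hand": 0.1},
    {"delta_pos": [0, 0.1, 0], "twist": 0.012, "hand": 0.1},
    {"delta_pos": [0, 0.15, 0], "twist": 0.012, "hand": 0.1},
    {"delta_pos": [0, 0.16, 0], "twist": 0.012, "hand": 0.1},
    {"delta_pos": [0, 0.16, 0], "twist": 0.012, "hand": 0.1},
    {"delta_pos": [0, 0.16, 0], "twist": 0.012, "hand": 0.1},
    {"delta_pos": [0, 0.16, 0], "twist": 0.012, "hand": 0.1},
    {"delta_pos": [0, 0.16, 0], "twist": 0.012, "hand": 0.1},
  ],
)

```text
time: 31.62
ee_pos: [0.4256, -0.2574, 0.2227]
tcp_rot: [0.962, -0.045, 0.268, -0.023]
ft_force: [-0.3, -0.4, 0.4]
opening: 0.0505
gripper_force: 0.0
```

```bash
python3 -c "
from h import *
st(); go([.508,-.3275,.128],-95); go([.57,-.3275,.025],-95)"
```

```text
t31.62 p [ 0.4256 -0.2574  0.2227] q [-0.818  0.013  2.214  0.693  0.659  0.342] F [-0.3 -0.4  0.4] op 0.0505 gf 0.0
[[0.853, -0.074, 0.517], [-0.098, -0.995, 0.02], [0.513, -0.068, -0.856]]
t31.62 p [ 0.4256 -0.2574  0.2227] azy -94.2 z [ 0.517  0.02  -0.856] q [-0.82  0.01  2.21  0.69  0.66  0.34] op 0.0505
 dpos [0.0356, 0.0876, 0.1528] twist 0.0021 (0.8 deg) len 0.144
t31.62 p [ 0.4256 -0.2574  0.2227] azy -94.2 z [ 0.517  0.02  -0.856] q [-0.82  0.01  2.21  0.69  0.66  0.34] op 0.0505
 dpos [0.0356, 0.0906, 0.3031] twist 0.0021 (0.8 deg) len 0.255
```

Emit:
arm_command(
  plan=[
    {"delta_pos": [0.01, 0.05, 0.02], "twist": 0, "hand": 0.1},
    {"delta_pos": [0.02, 0.088, 0.04], "twist": 0, "hand": 0.1},
    {"delta_pos": [0.03, 0.088, 0.07], "twist": 0, "hand": 0.1},
    {"delta_pos": [0.036, 0.088, 0.1], "twist": 0, "hand": 0.1},
    {"delta_pos": [0.036, 0.088, 0.13], "twist": 0, "hand": 0.1},
    {"delta_pos": [0.036, 0.088, 0.153], "twist": 0, "hand": 0.1},
    {"delta_pos": [0.036, 0.088, 0.153], "twist": 0, "hand": 0.1},
    {"delta_pos": [0.036, 0.088, 0.153], "twist": 0, "hand": 0.1},
  ],
)

```text
time: 32.28
ee_pos: [0.5084, -0.3279, 0.1276]
tcp_rot: [0.962, -0.045, 0.267, -0.023]
ft_force: [-0.4, -0.0, 0.4]
opening: 0.0506
gripper_force: 0.0
```

```bash
python3 -c "
from h import *
st(); go([.57,-.3275,.025]); im,d,W=shot('side');save(cv2.resize(im[200:400,80:290],None,fx=3,fy=3,interpolation=cv2.INTER_CUBIC)[:600],'pics/s5.png')"
```

```text
t32.28 p [ 0.5084 -0.3279  0.1276] q [-0.792  0.341  2.08   0.9    0.51   0.116] F [-0.4 -0.   0.4] op 0.0506 gf 0.0
[[0.853, -0.073, 0.516], [-0.098, -0.995, 0.021], [0.512, -0.069, -0.856]]
t32.28 p [ 0.5084 -0.3279  0.1276] azy -94.2 z [ 0.516  0.021 -0.856] q [-0.79  0.34  2.08  0.9   0.51  0.12] op 0.0506
 dpos [-0.0, 0.0027, 0.1496] twist 0.0000 (0.0 deg) len 0.120
```

View pics/s5.png

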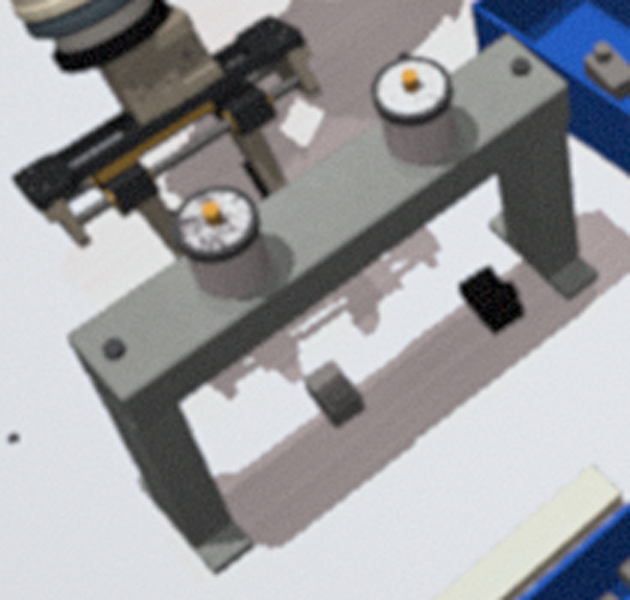

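The hand is in front of the beam, and the offcut at (335,393) is undisturbed. I now slide in along the tool axis, close, and withdraw the same way.

Emit:
arm_command(
  plan=[
    {"delta_pos": [0, 0.002, 0.03], "twist": 0, "hand": 0.1},
    {"delta_pos": [0, 0.002, 0.06], "twist": 0, "hand": 0.1},
    {"delta_pos": [0, 0.002, 0.09], "twist": 0, "hand": 0.1},
    {"delta_pos": [0, 0.002, 0.115], "twist": 0, "hand": 0.1},
    {"delta_pos": [0, 0.002, 0.135], "twist": 0, "hand": 0.1},
    {"delta_pos": [0, 0.002, 0.147], "twist": 0, "hand": 0.1},
    {"delta_pos": [0, 0.002, 0.149], "twist": 0, "hand": 0.1},
    {"delta_pos": [0, 0.002, 0.149], "twist": 0, "hand": 0},
  ],
  force=15,
)

```text
time: 33.0
ee_pos: [0.57, -0.3292, 0.027]
tcp_rot: [0.962, -0.045, 0.268, -0.022]
ft_force: [-0.8, -0.7, 0.3]
opening: 0.0463
gripper_force: 0.0
```

Emit:
arm_command(
  plan=[
    {"delta_pos": [0, 0, 0], "twist": 0, "hand": -1},
    {"delta_pos": [0, 0, 0], "twist": 0, "hand": -1},
    {"delta_pos": [0, 0, 0], "twist": 0, "hand": -1},
    {"delta_pos": [0, 0, 0], "twist": 0, "hand": -1},
    {"delta_pos": [0, 0, -0.01], "twist": 0, "hand": -1},
    {"delta_pos": [0, 0, -0.03], "twist": 0, "hand": -1},
    {"delta_pos": [0, 0, -0.06], "twist": 0, "hand": -1},
    {"delta_pos": [0, 0, -0.09], "twist": 0, "hand": -1},
  ],
  force=15,
)

```text
time: 33.67
ee_pos: [0.5316, -0.3302, 0.0877]
tcp_rot: [0.962, -0.046, 0.267, -0.023]
ft_force: [0.5, -0.4, -0.4]
opening: 0.024
gripper_force: 14.8
```

```bash
python3 -c "
from h import *
st(); go([.42,-.28,.24])"
```

```text
t33.67 p [ 0.5316 -0.3302  0.0877] q [-0.761  0.434  2.061  1.02   0.449  0.01 ] F [ 0.5 -0.4 -0.4] op 0.0240 gf 14.8
[[0.853, -0.076, 0.516], [-0.1, -0.995, 0.019], [0.512, -0.068, -0.856]]
t33.67 p [ 0.5316 -0.3302  0.0877] azy -94.4 z [ 0.516  0.019 -0.856] q [-0.76  0.43  2.06  1.02  0.45  0.01] op 0.0240
 dpos [-0.0278, -0.0648, -0.2338] twist 0.0000 (0.0 deg) len 0.195
```

Emit:
arm_command(
  plan=[
    {"delta_pos": [0, 0, -0.05], "twist": 0, "hand": -1},
    {"delta_pos": [-0.01, 0, -0.1], "twist": 0, "hand": -1},
    {"delta_pos": [-0.02, 0, -0.15], "twist": 0, "hand": -1},
    {"delta_pos": [-0.028, 0, -0.2], "twist": 0, "hand": -1},
    {"delta_pos": [-0.028, -0.02, -0.23], "twist": 0, "hand": -1},
    {"delta_pos": [-0.028, -0.06, -0.234], "twist": 0, "hand": -1},
    {"delta_pos": [-0.028, -0.11, -0.234], "twist": 0, "hand": -1},
    {"delta_pos": [-0.028, -0.16, -0.234], "twist": 0, "hand": -1},
  ],
)

```text
time: 34.33
ee_pos: [0.4256, -0.2042, 0.2458]
tcp_rot: [0.962, -0.047, 0.269, -0.021]
ft_force: [1.0, -0.2, 0.4]
opening: 0.0241
gripper_force: 14.8
```

```bash
python3 -c "
from h import *
go([.49,-.008,.22]); go([.49,-.008,.088])"
```

```text
t34.33 p [ 0.4256 -0.2042  0.2458] azy -94.5 z [ 0.519  0.016 -0.855] q [-0.7  -0.09  2.25  0.61  0.65  0.53] op 0.0241
 dpos [0.0269, -0.2481, 0.0732] twist 0.0000 (0.0 deg) len 0.208
t34.33 p [ 0.4256 -0.2042  0.2458] azy -94.5 z [ 0.519  0.016 -0.855] q [-0.7  -0.09  2.25  0.61  0.65  0.53] op 0.0241
 dpos [-0.058, -0.2371, 0.2143] twist 0.0000 (0.0 deg) len 0.260
```

Emit:
arm_command(
  plan=[
    {"delta_pos": [0, -0.05, 0.02], "twist": 0, "hand": -1},
    {"delta_pos": [0, -0.1, 0.04], "twist": 0, "hand": -1},
    {"delta_pos": [0, -0.15, 0.05], "twist": 0, "hand": -1},
    {"delta_pos": [0, -0.2, 0.06], "twist": 0, "hand": -1},
    {"delta_pos": [0, -0.237, 0.07], "twist": 0, "hand": -1},
    {"delta_pos": [-0.03, -0.237, 0.1], "twist": 0, "hand": -1},
    {"delta_pos": [-0.06, -0.237, 0.14], "twist": 0, "hand": -1},
    {"delta_pos": [-0.09, -0.237, 0.18], "twist": 0, "hand": -1},
  ],
)

```text
time: 35.0
ee_pos: [0.4577, -0.0008, 0.1386]
tcp_rot: [0.962, -0.041, 0.268, -0.032]
ft_force: [-1.3, 1.2, -0.5]
opening: 0.0242
gripper_force: 14.8
```

Emit:
arm_command(
  plan=[
    {"delta_pos": [0, 0, 0.015], "twist": 0, "hand": -1},
    {"delta_pos": [0, 0, 0.015], "twist": 0, "hand": -1},
    {"delta_pos": [0, 0, 0.015], "twist": 0, "hand": -1},
    {"delta_pos": [0, 0, 0.015], "twist": 0, "hand": 0},
    {"delta_pos": [0, 0, 0.015], "twist": 0, "hand": 0},
    {"delta_pos": [0, 0, 0.015], "twist": 0, "hand": 0},
    {"delta_pos": [0, 0, -0.03], "twist": 0, "hand": 0},
    {"delta_pos": [0, 0, -0.08], "twist": 0, "hand": 0},
  ],
)

```text
time: 35.67
ee_pos: [0.4473, 0.0012, 0.1677]
tcp_rot: [0.961, -0.041, 0.27, -0.038]
ft_force: [0.2, 0.9, -0.0]
opening: 0.0461
gripper_force: 0.0
```

Emit:
arm_command(
  plan=[
    {"delta_pos": [0, 0, -0.05], "twist": 0, "hand": 0},
    {"delta_pos": [0, 0, -0.1], "twist": 0, "hand": 0},
    {"delta_pos": [0, 0.03, -0.15], "twist": 0, "hand": 0},
    {"delta_pos": [0, 0.08, -0.15], "twist": 0, "hand": 0},
    {"delta_pos": [0, 0.13, -0.15], "twist": 0, "hand": 0},
    {"delta_pos": [0, 0.18, -0.15], "twist": 0, "hand": 0},
    {"delta_pos": [0, 0.23, -0.15], "twist": 0, "hand": 0},
    {"delta_pos": [0, 0.25, -0.15], "twist": 0, "hand": 0},
  ],
)

```text
time: 36.33
ee_pos: [0.373, -0.1988, 0.2527]
tcp_rot: [0.961, -0.04, 0.273, -0.037]
ft_force: [1.7, 0.2, 0.7]
opening: 0.0462
gripper_force: 0.0
```

```bash
python3 - <<'E'
from h import *
st()
im,d,W=shot('top'); save(im,'pics/t3.png')
O=np.array([.620,.278]);R=np.array([[.9991,-.0412],[.0412,.9991]])
for n,(u0,u1,v0,v1) in dict(capb=(85,118,212,245),tip=(180,222,215,260),capa=(232,262,215,245)).items():
    g=W[v0:v1,u0:u1].reshape(-1,3);g=g[(g[:,2]>.098)&(g[:,2]<.125)]
    (c,r)=cv2.minEnclosingCircle((g[:,:2]*1000).astype(np.float32))
    print(n,len(g),np.round(c,1),round(r,1),"lane",np.round(R@(np.array(c)/1000-O)*1000,1))
E
```

```text
t36.33 p [ 0.373  -0.1988  0.2527] q [-0.844 -0.174  2.304  0.657  0.773  0.386] F [1.7 0.2 0.7] op 0.0462 gf 0.0
[[0.848, -0.057, 0.527], [-0.097, -0.994, 0.049], [0.521, -0.093, -0.849]]
capb 343 [628.2 421.2] 20.7 lane [  2.3 143.4]
tip 327 [607.1 227.6] 20.2 lane [-10.9 -50.9]
capa 320 [618.7 135.8] 19.6 lane [   4.6 -142.1]
```

View pics/t3.png

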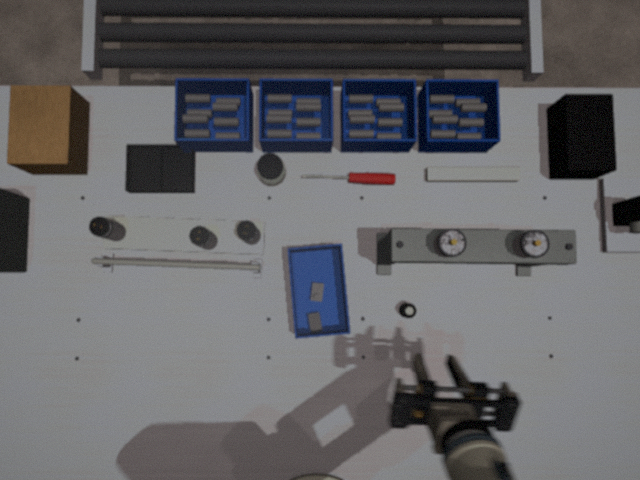

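Both offcuts lie in the bin at (317,292) and (315,321). The can stands at (203,237), about 11 mm from the strip's middle line, and the arm is clear of everything.

```bash
python3 -c "
from cell import finish_job
print(finish_job())"
```

```text
the job is handed in; nothing more can be done
None
```

I handed the job in at about 36 s (the judge gave no verdict): both offcuts are in the scrap bin, and the tipped capacitor stands on the strip between its neighbours, about 11 mm off the middle line (18 mm allowed).

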